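Fetch the check weights from the blocked drawer

ROBOT

A 6-joint arm with a two-finger parallel gripper is mounted at the origin on a cart in front of the work surface, level with it; the furniture and walls round the work are solid. World frame = base frame: x ahead of the robot, y to its left, z up, the work surface at z = 0. Lengths are in m, angles in degrees, forces in N, time in s.
With the tool pointing down it reaches from about 0.325 to 0.9 m from the base axis. Payload 3.5 kg.
Tool frame: the origin (TCP) lies between the finger pads; the fingertips stand 22 mm ahead of it and the grasp point (between the pads) lies 3 mm ahead of it; z points along the fingers, y is the line along which they close (so a half turn about z gives the same grasp; the last joint's range is limited). The gripper opens to 85 mm and grips with 20 to 120 N. Pads are 22 mm wide; open, the fingers measure 114 mm over their backs; the gripper's body (76 mm by 85 mm) begins 54 mm behind the grasp point. The pads swing forward as they close: fully open they stand 13 mm farther back than shut.
Start: joints at [-73.992, 15.837, -1.513, 72.651, 0, 84.076], TCP at [0.233, -0.58, 0.253] pointing down, gripper open.
Joint ranges: [-178.77, 178.77], [-48.84, 107.48], [-61.69, 71.31], [-111.58, 123.2], [-90, 87.43], [-180, 180]. Speed limits (degrees/s): [147.25, 147.25, 180, 180, 180, 180].

INTERFACE

Orientations are given as [roll, pitch, yaw] about the fixed x, y, z axes, in that order (R = Rz(yaw) Ry(pitch) Rx(roll)).
In Python, from bench import bot gives the robot as it stands.
- The arm moves only by the tool jog_arm, never from a script. Its argument "targets" is a list of rows, each an object with "jaw": the opening, from 0 (shut) to 1 (fully open); "translation": the shift along the tool's x, y, z each as a share of 0.3 m, from -1 to 1, a list of three; "twist": the turn about the tool's z as a share of 180 degrees, from -1 to 1. In form: [{"jaw": jaw, "translation": [x, y, z], "twist": twist}, ...]. A call has 1 to 5 rows; each row is the pose to reach, as a shift and turn from the pose commanded when the call began, along the tool's axes at that moment, turning the shorter way round; what a row does not reach only later rows make up. A row lasts 1/10 s, in which the tool goes at most 50 mm and 8.59 degrees, less where a joint would pass 70% of its speed; a pose out of reach is approached as far as the arm can. A call with a number of a shift or a turn outside -1 to 1 is refused whole. A call with a gripper value outside its range is refused whole. The fingers move at their own pace and stop on an object; the grip force is fixed at half the most. Time passes only in rows, so rows that repeat a pose let the fingers close. It gives the time, the measured TCP pose, the force, the opening and the grip force at its end, in the units of the state.
- bot.state(): the state, without advancing time (a new reading comes with each control period).
- bot.camera(name): name is "scene" or "top" or "wrist"; returns a dict with "frame" (384x512x3 uint8, blue, green, red), "fx", "fy", "cx", "cy" (pixels), "R" (3x3) and "t" (3): a world point X has camera coordinates R X + t. Camera axes: x right, y down, z forward; pixel columns grow to the right and rows downward; lengths in m; the calibration is good to about 2 mm. A picture is of the moment at which its call begins. There is no depth.
- bot.close_job(): hands the job in; it is judged then, once.
The state is a dict: "time_s": time; "joints": joint angles; "joint_velocities": joint speeds; "joint_efforts": joint torques, N m; "eef_pos": TCP position; "orientation": TCP orientation; "ft_force": force on the tool from outside, world axes, zero at the start; "torque": the same for the moment, N m; "gripper_width": finger opening in m; "grasp_force": force on a finger pad.
Only numpy, scipy, OpenCV 4.12 (cv2) and the standard library are available. Lean on these libraries where they do the work, as an engineer would, in place of code of your own. Each camera call takes 0.05 s, during which the arm holds its last target. There are 200 camera calls.

TASK

The balance is due for its daily check, but the drawer with the two check weights opens only a crack because two bottles stand before it. Stand both bottles upright in the steel tray, pull the drawer open, and stand each weight upright in its own recess of the black rest plate: the large weight in the large recess, the small one in the small recess. Then push the drawer fully home and, last, put each bottle back upright where it stood at the start.

Things in the scene. Friction and masses are not known exactly. Their poses are not given: they have to be found in the camera images.
- amber_bottle_center (a point): Round brown reagent bottle with black screw cap, 48 mm across, 93 mm tall (body straight to about 60 mm, cap 28 mm across from 73 mm up), about 0.12 kg; it stands on the worktop close before the drawer handle. The point is on its axis, 46.5 mm above its underside; z up.
- white_bottle_center (a point): Round white reagent bottle with screw cap, smaller: 42 mm across, 80 mm tall (body straight to about 48 mm, cap 28 mm across from 60 mm up), about 0.10 kg; it stands beside the brown one before the drawer handle, about 90 mm from it, on either side. The point is on its axis, 40 mm above its underside; z up.
- large_weight_center (a point): Large steel check weight: cylinder 40 mm across and 42 mm high with a waisted knob 22 mm across on top, 62 mm tall in all, 0.5 kg. It stands free on the rubber liner of the drawer (liner 20 mm above the worktop), just behind the drawer front, on the left or the right. The point is on its axis, 31 mm above its underside; z up.
- small_weight_center (a point): Small steel check weight of the same form: cylinder 25 mm across and 24 mm high with a knob 15 mm across, 38 mm tall in all, 0.1 kg. It stands on the other side of the same drawer, about 90 mm from the large one. The point is on its axis, 19 mm above its underside; z up.
- drawer_handle (a point): Middle of the drawer's steel bow handle: a level round bar 10 mm thick, straight for 84 mm along this point's y axis, 66 mm above the worktop, its axis 40 mm in front of the drawer's face (35 mm free behind the bar). x points into the cabinet, so the drawer pulls out along -x; z up.
- cabinet: Low grey bench cabinet with one drawer, 240 mm wide (y), 170 mm deep (x), 98 mm high, fixed. Origin at the centre of its underside; its front edge is at x = -85 mm, facing the robot. The drawer's white front is 236 mm wide and 15 mm thick, its top edge 94 mm above the worktop; inside, the side walls are 36 mm high.
- drawer (a joint): How far the drawer is out, in m: 0 = fully home, 0.15 = the outer stop; at the start it is ajar by 0.045 to 0.055. It slides with about 2 N of friction and stays where it is left. The weights ride on it; at the start each stands partly under the cabinet's top edge, and at about 0.13 they are clear of it.
- bottle_tray: Shallow stainless tray, 200 mm along its x, 150 mm along its y, rim 16 mm high, flat floor 2 mm thick; fixed. Origin at the centre of its underside; it stands to the left or the right of the drawer. The parking place for the bottles, clear of the drawer.
- rest_plate: Black plate, 140 mm along its x, 80 mm along its y, 12 mm high, turned any way; fixed on the bench on the other side of the drawer. Two round recesses with grey felt floors 7 mm above its underside (5 mm deep): the large one, 56 mm across, is centred at x = -33 mm, the small one, 39 mm across, at x = +38 mm, both at y = 0. Origin at the centre of its underside.
Mind the look-alikes: they are no part of the job. What is shaped like the part that bears large_weight_center but purple or red is not meant.

How it is judged (in metres and radians):
On the way, in this order (a step that is already met when the one before it is completed fails the run):
1. both bottles stand upright and released in the steel tray (x of amber_bottle_center in the frame of bottle_tray between -0.085 and 0.085 m and y of amber_bottle_center in the frame of bottle_tray between -0.06 and 0.06 m and z of each of amber_bottle_center, white_bottle_center in the frame of bottle_tray below 0.054 m and angle between each of amber_bottle_center, white_bottle_center's own z axis and vertical below 0.15 rad and x of white_bottle_center in the frame of bottle_tray between -0.085 and 0.085 m and y of white_bottle_center in the frame of bottle_tray between -0.06 and 0.06 m and contact force between the fingers and amber_bottle below 0.3 N and contact force between the fingers and white_bottle below 0.3 N), for 0.2 s.
2. each weight stands released in its own recess of the rest plate (x of large_weight_center in the frame of rest_plate between -0.043 and -0.023 m and y of large_weight_center in the frame of rest_plate between -0.01 and 0.01 m and z of large_weight_center in the frame of rest_plate between 0.035 and 0.041 m and angle between each of large_weight_center, small_weight_center's own z axis and vertical below 0.15 rad and x of small_weight_center in the frame of rest_plate between 0.03 and 0.046 m and y of small_weight_center in the frame of rest_plate between -0.008 and 0.008 m and z of small_weight_center in the frame of rest_plate between 0.023 and 0.029 m and contact force between the fingers and large_weight below 0.3 N and contact force between the fingers and small_weight below 0.3 N), for 0.2 s.
3. the drawer is pushed fully home, while both bottles are still in the tray (value of joint drawer below 0.008 m and x of amber_bottle_center in the frame of bottle_tray between -0.085 and 0.085 m and y of amber_bottle_center in the frame of bottle_tray between -0.06 and 0.06 m and z of each of amber_bottle_center, white_bottle_center in the frame of bottle_tray below 0.054 m and angle between each of amber_bottle_center, white_bottle_center's own z axis and vertical below 0.15 rad and x of white_bottle_center in the frame of bottle_tray between -0.085 and 0.085 m and y of white_bottle_center in the frame of bottle_tray between -0.06 and 0.06 m), for 0.1 s.
At the end, for the whole second after the job is handed in: Each weight stands upright in its own recess (large within 10 mm of its centre along each axis, small within 8 mm), the drawer is home within 8 mm, each bottle stands upright within 20 mm of where it stood at the start, and all is released and at rest (x of large_weight_center in the frame of rest_plate between -0.043 and -0.023 m and y of large_weight_center in the frame of rest_plate between -0.01 and 0.01 m and z of large_weight_center in the frame of rest_plate between 0.035 and 0.041 m and angle between each of large_weight_center, small_weight_center, amber_bottle_center, white_bottle_center's own z axis and vertical below 0.15 rad and x of small_weight_center in the frame of rest_plate between 0.03 and 0.046 m and y of small_weight_center in the frame of rest_plate between -0.008 and 0.008 m and z of small_weight_center in the frame of rest_plate between 0.023 and 0.029 m and value of joint drawer below 0.008 m and distance of each of amber_bottle_center, white_bottle_center from where it was at the start of the episode below 0.02 m and linear speed of each of amber_bottle, white_bottle, large_weight, small_weight below 0.02 m/s); the robot touches nothing.
It fails at once if the amber bottle is knocked over (angle between amber_bottle_center's own z axis and vertical above 0.6 rad).
It fails at once if the white bottle is knocked over (angle between white_bottle_center's own z axis and vertical above 0.6 rad).
It fails at once if the large weight is knocked over (angle between large_weight_center's own z axis and vertical above 0.6 rad).
It fails at once if the small weight is knocked over (angle between small_weight_center's own z axis and vertical above 0.6 rad).
It also fails if it takes over 141 s, if anything falls off the work surface, if the arm or the gripper's body presses on something with over 40 N, if the wrist force passes 120 N, or if a joint passes its speed limit or range.

## Working session

There is one attempt and no reset: what is moved stays moved. The work goes in short steps, Python scripts to look and compute and a tool call to move; the robot and the scene stay as the last step left them, time stands still between calls to the robot, and variables do not carry over. Pictures are saved under pics/ and viewed, at most 17 in all, crops included, and the job is handed in when it is done.

Besides the shell and the picture viewer there is one more tool, called after "Call:" as a command line: name --argument value ..., lists and objects as JSON in quotes. jog_arm: Moves the arm, as the interface text tells. Shift numbers are shares of 0.3 m and turn numbers shares of 180 degrees, none past 1 either way. Its arguments: {"type":"object","properties":{"targets":{"type":"array","items":{"type":"object","properties":{"jaw":{"type":"number"},"translation":{"type":"array","items":{"type":"number"}},"twist":{"type":"number"}}}}},"required":["targets"]}

```bash
ls; mkdir -p pics
python3 - <<'E'
from bench import bot
import cv2
for n in("scene","top"):
    c=bot.camera(n); cv2.imwrite(f"pics/{n}0.png",c["frame"]); print(n,c["fx"],c["cx"],c["cy"],c["R"],c["t"])
print(bot.state())
E
```

```text
pics
scene 346.8980805019037 257.875565874188 193.92672642267948 [[-0.7625971  -0.64684579  0.00601578]
 [-0.3295968   0.3805416  -0.86403359]
 [ 0.55660724 -0.66089229 -0.50339822]] [0.47637408 0.24400641 0.56801845]
top 433.77209704091644 253.97284514516696 191.94668371278675 [[ 0.01088811 -0.99976332 -0.01883496]
 [-0.99473299 -0.00890959 -0.10211216]
 [ 0.10192018  0.01984756 -0.99459457]] [0.03686159 0.60328231 1.07238135]
{'time_s': 0.1, 'joints': array([-7.39913392e+01,  1.58746287e+01, -1.58980760e+00,  7.26502223e+01,
       -5.89313805e-05,  8.40743735e+01]), 'joint_velocities': array([ 0.00942487, -0.11798865,  0.19344008, -0.11058277,  0.01927307,
       -0.00306911]), 'joint_efforts': array([ 5.55511124e-04, -4.46708643e+01,  2.96128482e+01,  8.48631549e-03,
       -1.64300227e-04,  8.15560014e-06]), 'eef_pos': array([ 0.23326002, -0.57913171,  0.25226503]), 'orientation': array([-1.79885948e+02, -1.17784386e-02,  2.19342757e+01]), 'ft_force': array([-0.56888194, -0.13252603, -0.76922743]), 'torque': array([ 0.03704621,  0.02937608, -0.00213852]), 'grasp_force': 0.0, 'gripper_width': 0.0854485283181815}
```

View pics/scene0.png

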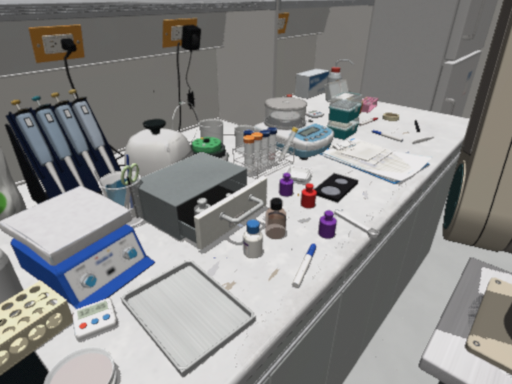

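View pics/top0.png

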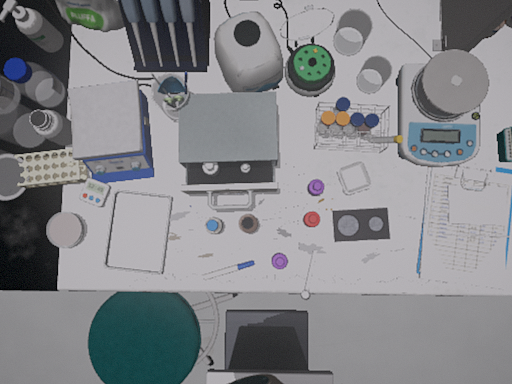

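Top view candidates: white bottle with blue cap (213,225), amber (248,223), large weight (210,168) and small weight (245,168) in the drawer. Tray (139,232), rest plate (361,224). The look-alikes are purple (316,187) and (279,261), and red (312,219). I choose the steel knobs in the drawer, and check them in one crop.

```bash
cat > h.py <<'E'
import numpy as np,cv2
from bench import bot
def ray(c,uv,z):
    R,t=np.array(c["R"]),np.array(c["t"]); o=-R.T@t
    d=R.T@np.array([(uv[0]-c["cx"])/c["fx"],(uv[1]-c["cy"])/c["fy"],1])
    return (o+d*(z-o[2])/d[2])
def blobs(m,amin=20):
    n,l,s,ce=cv2.connectedComponentsWithStats(m.astype(np.uint8))
    return [(np.round(ce[i],1),s[i].tolist()) for i in range(1,n) if s[i][4]>=amin]
def proj(c,X):
    p=np.array(c["R"])@np.array(X)+np.array(c["t"]); return c["fx"]*p[0]/p[2]+c["cx"],c["fy"]*p[1]/p[2]+c["cy"]
def jog(target,yaw=None):
    s=bot.state(); R=cv2.Rodrigues(np.zeros(3))[0]
    from scipy.spatial.transform import Rotation as Q
    R=Q.from_euler('xyz',s['orientation'],degrees=True).as_matrix()
    v=R.T@(np.array(target)-s['eef_pos'])/0.3
    tw=None if yaw is None else -(((yaw-s['orientation'][2])+90)%180-90)/180
    print('t',round(s['time_s'],1),'tcp',np.round(s['eef_pos'],3),'yaw',round(s['orientation'][2],1),'shift',np.round(v,3),'twist',tw)
E
python3 - <<'E'
from h import *
c=bot.camera("top"); f=c["frame"]
cv2.imwrite("pics/crop.png",cv2.resize(f[140:290,95:405],None,fx=2.5,fy=2.5,interpolation=cv2.INTER_CUBIC))
hsv=cv2.cvtColor(f,cv2.COLOR_BGR2HSV)
blk=np.zeros(f.shape[:2],bool); blk[200:250,325:395]=(hsv[200:250,325:395,2]<90)
k=cv2.findContours(cv2.morphologyEx(blk.astype(np.uint8),cv2.MORPH_CLOSE,np.ones((25,25))),0,2)[0]
k=max(k,key=cv2.contourArea); r=cv2.minAreaRect(k); print("plate",r)
for p in cv2.boxPoints(r): print(np.round(ray(c,p,0.012),3))
print(np.round(ray(c,r[0],0.012),3))
for n,uv,z in [("white",(213,225),.08),("amber",(248,223),.093),("L",(210,168),.08),("S",(245,168),.058),("handle",(231,206),.066),("handle ends",(208,206),.066),("he",(254,206),.066),("tray",(139,232),.016)]:print(n,np.round(ray(c,uv,z),3))
E
```

```text
plate ((360.61383056640625, 224.43447875976562), (30.300565719604492, 54.49403762817383), 86.633544921875)
[ 0.558 -0.159  0.012]
[ 0.567 -0.298  0.012]
[ 0.49  -0.301  0.012]
[ 0.481 -0.163  0.012]
[ 0.524 -0.23   0.012]
white [0.517 0.14  0.08 ]
amber [0.522 0.055 0.093]
L [0.656 0.15  0.08 ]
S [0.66  0.065 0.058]
handle [0.564 0.098 0.066]
handle ends [0.564 0.155 0.066]
he [0.565 0.042 0.066]
tray [0.498 0.337 0.016]
```

View pics/crop.png

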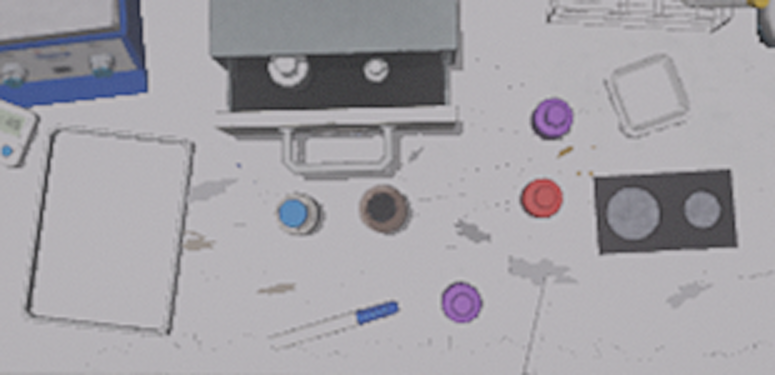

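The crop confirms it: steel knobs in the drawer at crop (288,66) large and (376,69) small, white bottle with blue cap (293,213), and amber with black cap (381,207). The plate's large recess is at (633,213) and its small one at (703,209).

Run:
```python
from h import *
c=bot.camera("top")
P=lambda u,v,z:np.round(ray(c,(95+u/2.5-.3,140+v/2.5-.3),z),4)[:2]
for n,a in dict(white=(294,213,.08),amber=(381,207,.093),L=(288,66,.082),S=(376,69,.058),RL=(633,213,.008),RS=(703,209,.008),t1=(57,130,.016),t2=(193,143,.016),t3=(168,332,.016),t4=(28,315,.016)).items():print(n,P(*a))
jog((.51,.07,.25),180)
```

```text
white [0.5169 0.1417]
amber [0.5232 0.0572]
L [0.6603 0.1504]
S [0.6618 0.0652]
RL [ 0.5224 -0.1988]
RS [ 0.5272 -0.2704]
t1 [0.6019 0.3974]
t2 [0.5897 0.2553]
t3 [0.3966 0.2749]
t4 [0.4119 0.419 ]
t 0.2 tcp [ 0.233 -0.579  0.253] yaw 21.9 shift [ 1.664 -1.663  0.011] twist 0.12183698943770006
```

Call:
jog_arm --targets '[{"jaw": 1, "translation": [0.21, -0.21, 0], "twist": -0.04}, {"jaw": 1, "translation": [0.42, -0.415, 0], "twist": -0.09}, {"jaw": 1, "translation": [0.42, -0.415, 0], "twist": -0.14}, {"jaw": 1, "translation": [0.42, -0.415, 0], "twist": -0.18}, {"jaw": 1, "translation": [0.42, -0.415, 0], "twist": -0.22}]'

```text
time_s: 0.7
eef_pos: [0.3045, -0.4133, 0.253]
orientation: [-179.9, -0.1, 62.1]
ft_force: [0.4, -0.5, -0.5]
gripper_width: 0.0853
grasp_force: 0.0
```

Call:
jog_arm --targets '[{"jaw": 1, "translation": [0.29, -0.03, 0], "twist": -0.04}, {"jaw": 1, "translation": [0.585, -0.055, 0], "twist": -0.09}, {"jaw": 1, "translation": [0.585, -0.055, 0], "twist": -0.14}, {"jaw": 1, "translation": [0.585, -0.055, 0], "twist": -0.18}, {"jaw": 1, "translation": [0.585, -0.055, 0], "twist": -0.22}]'

```text
time_s: 1.2
eef_pos: [0.3734, -0.2518, 0.2531]
orientation: [180.0, -0.1, 101.7]
ft_force: [0.3, -0.1, 0.5]
gripper_width: 0.0856
grasp_force: 0.0
```

Call:
jog_arm --targets '[{"jaw": 1, "translation": [0.24, 0.16, 0], "twist": -0.04}, {"jaw": 1, "translation": [0.49, 0.33, 0], "twist": -0.09}, {"jaw": 1, "translation": [0.49, 0.33, 0], "twist": -0.14}, {"jaw": 1, "translation": [0.49, 0.33, 0], "twist": -0.18}, {"jaw": 1, "translation": [0.49, 0.33, 0], "twist": -0.22}]'

```text
time_s: 1.7
eef_pos: [0.4424, -0.0888, 0.2532]
orientation: [179.9, -0.0, 141.3]
ft_force: [0.1, -1.3, -0.1]
gripper_width: 0.0854
grasp_force: 0.0
```

Call:
jog_arm --targets '[{"jaw": 1, "translation": [0.08, 0.28, 0], "twist": -0.04}, {"jaw": 1, "translation": [0.165, 0.565, 0], "twist": -0.09}, {"jaw": 1, "translation": [0.165, 0.565, 0], "twist": -0.14}, {"jaw": 1, "translation": [0.165, 0.565, 0], "twist": -0.18}, {"jaw": 1, "translation": [0.165, 0.565, 0], "twist": -0.22}]'

```text
time_s: 2.2
eef_pos: [0.5118, 0.0739, 0.2531]
orientation: [179.9, 0.0, -179.1]
ft_force: [-1.6, -0.3, 0.4]
gripper_width: 0.0854
grasp_force: 0.0
```

Run:
```python
from h import *
c=bot.camera("wrist"); cv2.imwrite("pics/w1.png",c["frame"]); jog((.523,.057,.16),180)
for n,X in dict(A=(.523,.057,.093),W=(.517,.142,.08)).items(): print(n,proj(c,X))
```

```text
t 2.2 tcp [0.511 0.073 0.253] yaw -179.0 shift [-0.039 -0.053  0.31 ] twist 0.005590715465674458
A (np.float64(234.07914434484812), np.float64(185.6037297437349))
W (np.float64(313.9199027189814), np.float64(178.09154705075497))
```

View pics/w1.png

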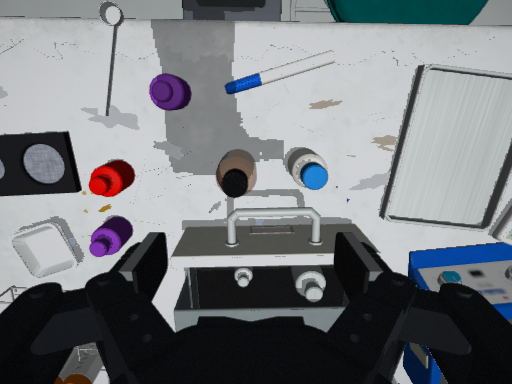

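The wrist view agrees with the estimates: amber cap at (236,183), white cap at (314,176), handle bar at (274,213), and the small and large knobs at (243,278) and (312,293). I'll grasp the amber bottle by its body.

Call:
jog_arm --targets '[{"jaw": 0.8, "translation": [-0.033, -0.05, 0], "twist": 0.005}, {"jaw": 0.8, "translation": [-0.033, -0.05, 0.15], "twist": 0.005}, {"jaw": 0.8, "translation": [-0.033, -0.05, 0.3], "twist": 0.005}, {"jaw": 0.8, "translation": [-0.033, -0.05, 0.35], "twist": 0.005}, {"jaw": 0.8, "translation": [-0.033, -0.05, 0.4], "twist": 0.005}]'

```text
time_s: 2.75
eef_pos: [0.5197, 0.0542, 0.1313]
orientation: [-180.0, -0.2, 179.1]
ft_force: [1.4, -0.2, -0.3]
gripper_width: 0.0687
grasp_force: 0.0
```

Call:
jog_arm --targets '[{"jaw": 0.8, "translation": [0, 0, 0.07], "twist": 0}, {"jaw": 0.8, "translation": [0, 0, 0.14], "twist": 0}, {"jaw": 0.8, "translation": [0, 0, 0.21], "twist": 0}, {"jaw": 0.8, "translation": [0, 0, 0.275], "twist": 0}, {"jaw": 0.8, "translation": [0, 0, 0.275], "twist": 0}]'

```text
time_s: 3.25
eef_pos: [0.5183, 0.0544, 0.0482]
orientation: [-180.0, -0.3, 179.2]
ft_force: [0.3, -0.5, -0.1]
gripper_width: 0.0684
grasp_force: 0.0
```

Call:
jog_arm --targets '[{"jaw": 0.5, "translation": [0, 0, 0], "twist": 0}, {"jaw": 0.4, "translation": [0, 0, 0], "twist": 0}, {"jaw": 0.3, "translation": [0, 0, 0], "twist": 0}, {"jaw": 0.3, "translation": [0, 0, 0], "twist": 0}, {"jaw": 0.3, "translation": [0, 0, 0], "twist": 0}]'

```text
time_s: 3.75
eef_pos: [0.5219, 0.0556, 0.052]
orientation: [-180.0, 0.1, 179.4]
ft_force: [0.9, -1.5, 5.0]
gripper_width: 0.0456
grasp_force: 61.9
```

Call:
jog_arm --targets '[{"jaw": 0.3, "translation": [0, 0, -0.08], "twist": 0}, {"jaw": 0.3, "translation": [0, 0, -0.2], "twist": 0}, {"jaw": 0.3, "translation": [0, 0, -0.35], "twist": 0}, {"jaw": 0.3, "translation": [0, 0, -0.37], "twist": 0}, {"jaw": 0.3, "translation": [0, 0, -0.37], "twist": 0}]'

```text
time_s: 4.25
eef_pos: [0.5221, 0.056, 0.1637]
orientation: [180.0, 0.2, 179.4]
ft_force: [-0.2, 0.7, -1.0]
gripper_width: 0.0458
grasp_force: 61.9
```

Call:
jog_arm --targets '[{"jaw": 0.3, "translation": [-0.01, 0.1, 0], "twist": 0}, {"jaw": 0.3, "translation": [-0.03, 0.25, 0], "twist": 0}, {"jaw": 0.3, "translation": [-0.05, 0.4, 0], "twist": 0}, {"jaw": 0.3, "translation": [-0.06, 0.55, 0], "twist": 0}, {"jaw": 0.3, "translation": [-0.07, 0.7, 0], "twist": 0}]'

```text
time_s: 4.75
eef_pos: [0.5419, 0.2668, 0.159]
orientation: [-179.9, -0.3, 179.4]
ft_force: [0.9, -0.1, -1.1]
gripper_width: 0.0461
grasp_force: 61.9
```

Call:
jog_arm --targets '[{"jaw": 0.3, "translation": [-0.01, 0.1, 0], "twist": 0}, {"jaw": 0.3, "translation": [-0.01, 0.18, 0], "twist": 0}, {"jaw": 0.3, "translation": [-0.01, 0.22, 0.05], "twist": 0}, {"jaw": 0.3, "translation": [-0.01, 0.22, 0.15], "twist": 0}, {"jaw": 0.3, "translation": [-0.01, 0.22, 0.2], "twist": 0}]'

```text
time_s: 5.25
eef_pos: [0.5441, 0.3301, 0.0966]
orientation: [-179.8, -0.4, 179.4]
ft_force: [-0.5, -1.1, -1.6]
gripper_width: 0.0455
grasp_force: 62.0
```

Run:
```python
from h import *
jog((.545,.332,.054),180); print(bot.state()['ft_force'])
```

```text
t 5.2 tcp [0.544 0.33  0.097] yaw 179.4 shift [-0.004  0.007  0.142] twist -0.00306138790067823
[-0.47609155 -1.13546056 -1.60018368]
```

Call:
jog_arm --targets '[{"jaw": 0.3, "translation": [0, 0, 0.06], "twist": 0}, {"jaw": 0.3, "translation": [0, 0, 0.1], "twist": 0}, {"jaw": 0.3, "translation": [0, 0, 0.12], "twist": 0}, {"jaw": 0.3, "translation": [0, 0, 0.135], "twist": 0}, {"jaw": 0.3, "translation": [0, 0, 0.135], "twist": 0}]'

```text
time_s: 5.75
eef_pos: [0.5474, 0.3313, 0.0611]
orientation: [-180.0, -0.0, 179.4]
ft_force: [-0.5, -0.5, -0.7]
gripper_width: 0.0456
grasp_force: 62.0
```

Call:
jog_arm --targets '[{"jaw": 0.3, "translation": [0, 0, 0], "twist": 0}, {"jaw": 0.3, "translation": [0, 0, 0], "twist": 0}]'

```text
time_s: 5.95
eef_pos: [0.5482, 0.332, 0.0623]
orientation: [179.9, 0.1, 179.4]
ft_force: [-0.0, -0.0, -1.3]
gripper_width: 0.0459
grasp_force: 62.0
```

Call:
jog_arm --targets '[{"jaw": 0.3, "translation": [0, 0, 0.01], "twist": 0}, {"jaw": 0.3, "translation": [0, 0, 0.02], "twist": 0}, {"jaw": 0.3, "translation": [0, 0, 0.025], "twist": 0}, {"jaw": 0.3, "translation": [0, 0, 0.025], "twist": 0}, {"jaw": 0.3, "translation": [0, 0, 0.025], "twist": 0}]'

```text
time_s: 6.45
eef_pos: [0.5473, 0.3316, 0.0541]
orientation: [-180.0, -0.0, 179.4]
ft_force: [-0.6, 0.3, 2.9]
gripper_width: 0.0457
grasp_force: 62.2
```

Call:
jog_arm --targets '[{"jaw": 0.6, "translation": [0, 0, 0], "twist": 0}, {"jaw": 0.8, "translation": [0, 0, 0], "twist": 0}, {"jaw": 0.8, "translation": [0, 0, 0], "twist": 0}, {"jaw": 0.8, "translation": [0, 0, -0.1], "twist": 0}, {"jaw": 0.8, "translation": [0, 0, -0.25], "twist": 0}]'

```text
time_s: 6.95
eef_pos: [0.5446, 0.3302, 0.1258]
orientation: [-179.8, -0.4, 179.4]
ft_force: [1.1, 0.6, 0.3]
gripper_width: 0.0684
grasp_force: 0.0
```

Call:
jog_arm --targets '[{"jaw": 0.8, "translation": [0, 0, -0.12], "twist": 0}, {"jaw": 0.8, "translation": [0.02, -0.15, -0.12], "twist": 0}, {"jaw": 0.8, "translation": [0.05, -0.31, -0.12], "twist": 0}, {"jaw": 0.8, "translation": [0.08, -0.47, -0.12], "twist": 0}, {"jaw": 0.8, "translation": [0.1, -0.635, -0.12], "twist": 0}]'

```text
time_s: 7.45
eef_pos: [0.5148, 0.1401, 0.165]
orientation: [-180.0, 0.0, 179.5]
ft_force: [1.8, -0.7, -0.0]
gripper_width: 0.0688
grasp_force: 0.0
```

Run:
```python
from h import *
c=bot.camera("wrist"); cv2.imwrite("pics/w2.png",c["frame"]); jog((.517,.1405,.045),180)
f=c["frame"].astype(int); m=(f[...,0]>f[...,2]+60)&(f[...,0]>110); print(blobs(m,150))
c2=bot.camera("top"); f=c2["frame"].astype(int); m=(f[...,0]>f[...,2]+50)&(f[...,0]>110);m[:200]=0;m[240:]=0
for b in blobs(m): print(b, ray(c2,b[0],.08))
for b in [x for x in blobs((c["frame"].astype(int)[...,0]>c["frame"].astype(int)[...,2]+60)&(c["frame"][...,0]>110),150)]: print(ray(c,b[0],.08))
```

```text
t 7.5 tcp [0.513 0.134 0.164] yaw 179.2 shift [-0.014  0.026  0.398] twist -0.004718785357275282
[(array([255.2, 200.7]), [240, 186, 32, 30, 755]), (array([481.2, 285.8]), [441, 273, 71, 27, 1311])]
(array([509.5, 218.5]), [507, 200, 5, 36, 65]) [ 0.5395797  -0.56949091  0.08      ]
[0.5159917  0.14337016 0.08      ]
[0.59349238 0.33381703 0.08      ]
```

View pics/w2.png

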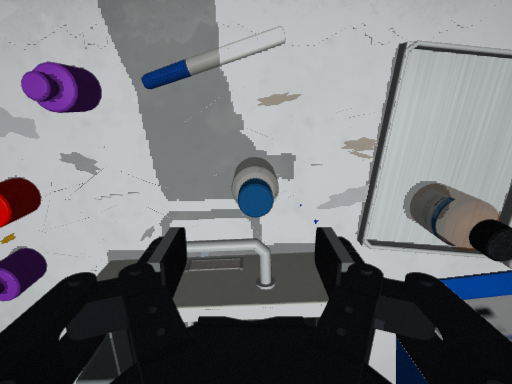

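The amber bottle stands in the tray (cap at (492,240)); the white cap is at (255,200), which gives (0.516, 0.143).

Call:
jog_arm --targets '[{"jaw": 0.8, "translation": [-0.01, 0.02, 0.06], "twist": 0}, {"jaw": 0.8, "translation": [-0.01, 0.02, 0.12], "twist": 0}, {"jaw": 0.8, "translation": [-0.01, 0.02, 0.17], "twist": 0}, {"jaw": 0.8, "translation": [-0.01, 0.02, 0.17], "twist": 0}, {"jaw": 0.8, "translation": [-0.01, 0.02, 0.17], "twist": 0}]'

```text
time_s: 8.05
eef_pos: [0.5185, 0.1478, 0.1138]
orientation: [180.0, -0.0, 179.5]
ft_force: [0.1, -0.0, 0.6]
gripper_width: 0.0688
grasp_force: 0.0
```

Call:
jog_arm --targets '[{"jaw": 0.8, "translation": [0, 0, 0.06], "twist": 0}, {"jaw": 0.8, "translation": [0, 0, 0.12], "twist": 0}, {"jaw": 0.8, "translation": [0, 0, 0.18], "twist": 0}, {"jaw": 0.8, "translation": [0, 0, 0.22], "twist": 0}, {"jaw": 0.8, "translation": [0, 0, 0.22], "twist": 0}]'

```text
time_s: 8.55
eef_pos: [0.5178, 0.1474, 0.0469]
orientation: [-180.0, -0.1, 179.4]
ft_force: [-0.5, -0.4, 0.7]
gripper_width: 0.0684
grasp_force: 0.0
```

Call:
jog_arm --targets '[{"jaw": 0.5, "translation": [0, 0, 0], "twist": 0}, {"jaw": 0.4, "translation": [0, 0, 0], "twist": 0}, {"jaw": 0.3, "translation": [0, 0, 0], "twist": 0}, {"jaw": 0.25, "translation": [0, 0, 0], "twist": 0}, {"jaw": 0.25, "translation": [0, 0, 0], "twist": 0}]'

```text
time_s: 9.05
eef_pos: [0.5202, 0.1476, 0.0494]
orientation: [180.0, 0.2, 179.4]
ft_force: [-0.5, -0.4, 6.1]
gripper_width: 0.0395
grasp_force: 61.1
```

Call:
jog_arm --targets '[{"jaw": 0.25, "translation": [0, 0, -0.08], "twist": 0}, {"jaw": 0.25, "translation": [0, 0, -0.18], "twist": 0}, {"jaw": 0.25, "translation": [0.03, 0.05, -0.25], "twist": 0}, {"jaw": 0.25, "translation": [0.07, 0.18, -0.25], "twist": 0}, {"jaw": 0.25, "translation": [0.11, 0.3, -0.25], "twist": 0}]'

```text
time_s: 9.55
eef_pos: [0.4868, 0.2387, 0.124]
orientation: [179.9, 0.1, 179.3]
ft_force: [-0.2, -0.6, -1.8]
gripper_width: 0.0394
grasp_force: 61.0
```

Call:
jog_arm --targets '[{"jaw": 0.25, "translation": [0.05, 0.12, 0], "twist": 0}, {"jaw": 0.25, "translation": [0.08, 0.24, 0], "twist": 0}, {"jaw": 0.25, "translation": [0.1, 0.35, 0], "twist": 0}, {"jaw": 0.25, "translation": [0.1, 0.35, 0.06], "twist": 0}, {"jaw": 0.25, "translation": [0.1, 0.35, 0.12], "twist": 0}]'

```text
time_s: 10.05
eef_pos: [0.4574, 0.3446, 0.0868]
orientation: [179.9, 0.1, 179.6]
ft_force: [0.6, -0.9, -2.6]
gripper_width: 0.0391
grasp_force: 61.0
```

Call:
jog_arm --targets '[{"jaw": 0.25, "translation": [0, 0, 0.04], "twist": 0}, {"jaw": 0.25, "translation": [0, 0, 0.08], "twist": 0}, {"jaw": 0.25, "translation": [0, 0, 0.1], "twist": 0}, {"jaw": 0.25, "translation": [0, 0, 0.1], "twist": 0}, {"jaw": 0.25, "translation": [0, 0, 0.1], "twist": 0}]'

```text
time_s: 10.55
eef_pos: [0.458, 0.343, 0.0572]
orientation: [180.0, 0.0, 179.4]
ft_force: [0.0, 0.4, -0.7]
gripper_width: 0.0392
grasp_force: 60.9
```

Call:
jog_arm --targets '[{"jaw": 0.25, "translation": [0, 0, 0.01], "twist": 0}, {"jaw": 0.25, "translation": [0, 0, 0.018], "twist": 0}, {"jaw": 0.25, "translation": [0, 0, 0.022], "twist": 0}, {"jaw": 0.25, "translation": [0, 0, 0.022], "twist": 0}, {"jaw": 0.25, "translation": [0, 0, 0.022], "twist": 0}]'

```text
time_s: 11.05
eef_pos: [0.458, 0.3432, 0.0514]
orientation: [180.0, 0.1, 179.4]
ft_force: [-0.8, -0.8, 5.6]
gripper_width: 0.0393
grasp_force: 61.6
```

Call:
jog_arm --targets '[{"jaw": 0.5, "translation": [0, 0, 0], "twist": 0}, {"jaw": 0.75, "translation": [0, 0, 0], "twist": 0}, {"jaw": 0.75, "translation": [0, 0, 0], "twist": 0}, {"jaw": 0.75, "translation": [0, 0, -0.1], "twist": 0}, {"jaw": 0.75, "translation": [0, 0, -0.25], "twist": 0}]'

```text
time_s: 11.55
eef_pos: [0.4548, 0.3414, 0.1226]
orientation: [-179.8, -0.4, 179.4]
ft_force: [1.0, -0.4, -0.3]
gripper_width: 0.0639
grasp_force: 0.0
```

Call:
jog_arm --targets '[{"jaw": 0.75, "translation": [0, 0, -0.16], "twist": 0}, {"jaw": 0.75, "translation": [0, 0, -0.28], "twist": 0}, {"jaw": 0.75, "translation": [-0.08, -0.15, -0.28], "twist": 0}, {"jaw": 0.75, "translation": [-0.16, -0.3, -0.28], "twist": 0}, {"jaw": 0.75, "translation": [-0.25, -0.45, -0.28], "twist": 0}]'

```text
time_s: 12.05
eef_pos: [0.5294, 0.2102, 0.2098]
orientation: [180.0, 0.1, 179.5]
ft_force: [-1.0, 0.3, 0.3]
gripper_width: 0.064
grasp_force: 0.0
```

Run:
```python
from h import *
c=bot.camera("wrist"); cv2.imwrite("pics/w3.png",c["frame"]); jog((.564,.098,.15),90)
c2=bot.camera("top");cv2.imwrite("pics/t3.png",c2["frame"]); cv2.imwrite("pics/t3.png",np.hstack([c["frame"][::1],cv2.resize(c2["frame"][150:270,110:270],(288,216))[[*range(216)]+[215]*168]]))
```

```text
t 12.1 tcp [0.534 0.204 0.21 ] yaw 179.1 shift [-0.106 -0.35   0.201] twist 0.49506297967605584
```

View pics/t3.png

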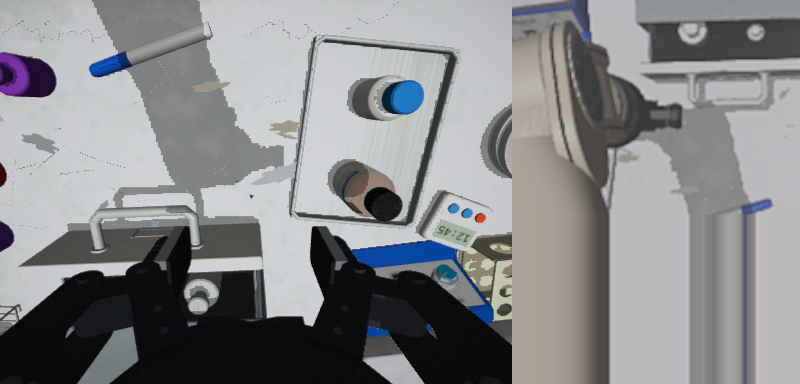

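Both bottles stand in the tray, caps at (404,98) white and (381,204) amber. The handle bar's ends are at (95,212) and (198,208).

Call:
jog_arm --targets '[{"jaw": 0.75, "translation": [-0.05, -0.15, 0], "twist": 0.04}, {"jaw": 0.75, "translation": [-0.11, -0.3, 0], "twist": 0.085}, {"jaw": 0.75, "translation": [-0.11, -0.36, 0], "twist": 0.13}, {"jaw": 0.5, "translation": [-0.11, -0.36, 0], "twist": 0.175}, {"jaw": 0.4, "translation": [-0.11, -0.36, 0], "twist": 0.22}]'

```text
time_s: 12.65
eef_pos: [0.5606, 0.1025, 0.2088]
orientation: [-180.0, -0.1, 139.4]
ft_force: [-0.1, 0.1, -1.1]
gripper_width: 0.0359
grasp_force: 0.0
```

Call:
jog_arm --targets '[{"jaw": 0.4, "translation": [0, 0, 0.05], "twist": 0.045}, {"jaw": 0.4, "translation": [0, 0, 0.1], "twist": 0.09}, {"jaw": 0.4, "translation": [0, 0, 0.15], "twist": 0.135}, {"jaw": 0.4, "translation": [0, 0, 0.15], "twist": 0.18}, {"jaw": 0.4, "translation": [0, 0, 0.15], "twist": 0.225}]'

```text
time_s: 13.15
eef_pos: [0.5597, 0.1036, 0.163]
orientation: [-179.9, -0.0, 99.0]
ft_force: [0.3, -0.6, 0.8]
gripper_width: 0.0346
grasp_force: 0.0
```

Call:
jog_arm --targets '[{"jaw": 0.4, "translation": [0, 0, 0], "twist": 0.03}, {"jaw": 0.4, "translation": [0, 0, 0], "twist": 0.05}, {"jaw": 0.4, "translation": [0, 0, 0], "twist": 0.05}, {"jaw": 0.4, "translation": [0, 0, 0], "twist": 0.05}]'

```text
time_s: 13.55
eef_pos: [0.5605, 0.1033, 0.164]
orientation: [-180.0, -0.0, 90.4]
ft_force: [0.0, 0.3, -0.8]
gripper_width: 0.0343
grasp_force: 0.0
```

Run:
```python
from h import *
c=bot.camera("wrist"); cv2.imwrite("pics/w4.png",c["frame"]); jog((.564,.098,.069),90)
for y in(.06,.098,.14): print(proj(c,(.564,y,.071)))
c=bot.camera("top"); cv2.imwrite("pics/t4.png",c["frame"])
```

```text
t 13.6 tcp [0.561 0.103 0.164] yaw 90.4 shift [-0.018  0.011  0.317] twist 0.0023339292170353886
(np.float64(253.6105224202598), np.float64(245.06784923823588))
(np.float64(254.16638707464887), np.float64(202.19520323683287))
(np.float64(254.84456930548123), np.float64(149.88846547731987))
```

View pics/w4.png

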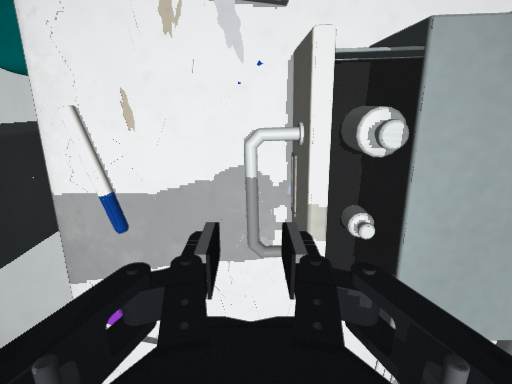

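The bar is at column 252, rows 133–252, so it sits between the fingers at x≈0.562. I'll descend, grip and pull.

Call:
jog_arm --targets '[{"jaw": 0.4, "translation": [0, 0, 0.08], "twist": 0}, {"jaw": 0.4, "translation": [0, 0, 0.16], "twist": 0}, {"jaw": 0.4, "translation": [0, 0, 0.22], "twist": 0}, {"jaw": 0.4, "translation": [0, 0, 0.27], "twist": 0}, {"jaw": 0.4, "translation": [0, 0, 0.31], "twist": 0}]'

```text
time_s: 14.15
eef_pos: [0.5606, 0.1029, 0.0706]
orientation: [-180.0, -0.0, 90.4]
ft_force: [-14.1, 0.6, 61.7]
gripper_width: 0.0338
grasp_force: 32.6
```

Call:
jog_arm --targets '[{"jaw": 0.2, "translation": [0, 0, 0], "twist": 0}, {"jaw": 0.1, "translation": [0, 0, 0], "twist": 0}, {"jaw": 0, "translation": [0, 0, 0], "twist": 0}, {"jaw": 0, "translation": [0, 0, 0], "twist": 0}, {"jaw": 0, "translation": [0, 0, 0], "twist": 0}]'

```text
time_s: 14.65
eef_pos: [0.5616, 0.1029, 0.0717]
orientation: [179.9, -0.0, 90.4]
ft_force: [2.3, -0.3, 1.0]
gripper_width: 0.0079
grasp_force: 58.5
```

Call:
jog_arm --targets '[{"jaw": 0, "translation": [0, -0.03, 0], "twist": 0}, {"jaw": 0, "translation": [0, -0.07, 0], "twist": 0}, {"jaw": 0, "translation": [0, -0.11, 0], "twist": 0}, {"jaw": 0, "translation": [0, -0.15, 0], "twist": 0}, {"jaw": 0, "translation": [0, -0.18, 0], "twist": 0}]'

```text
time_s: 15.15
eef_pos: [0.5054, 0.1009, 0.0716]
orientation: [180.0, 0.2, 90.3]
ft_force: [2.7, -6.8, 2.7]
gripper_width: 0.0077
grasp_force: 60.0
```

Call:
jog_arm --targets '[{"jaw": 0, "translation": [0, -0.04, 0], "twist": 0}, {"jaw": 0, "translation": [0, -0.08, 0], "twist": 0}, {"jaw": 0, "translation": [0, -0.11, 0], "twist": 0}, {"jaw": 0, "translation": [0, -0.13, 0], "twist": 0}, {"jaw": 0, "translation": [0, -0.13, 0], "twist": 0}]'

```text
time_s: 15.65
eef_pos: [0.4652, 0.0995, 0.0716]
orientation: [-179.9, 0.4, 90.3]
ft_force: [-2.3, -9.7, 8.1]
gripper_width: 0.0076
grasp_force: 60.6
```

Call:
jog_arm --targets '[{"jaw": 0.2, "translation": [0, 0, 0], "twist": 0}, {"jaw": 0.35, "translation": [0, 0, 0], "twist": 0}, {"jaw": 0.35, "translation": [0, 0, 0], "twist": 0}, {"jaw": 0.35, "translation": [0, 0, -0.08], "twist": 0}, {"jaw": 0.35, "translation": [0, 0, -0.16], "twist": 0}]'

```text
time_s: 16.15
eef_pos: [0.466, 0.1026, 0.1184]
orientation: [-179.8, -0.0, 90.3]
ft_force: [0.8, -0.2, -0.5]
gripper_width: 0.03
grasp_force: 0.0
```

Call:
jog_arm --targets '[{"jaw": 0.6, "translation": [0, 0, -0.15], "twist": -0.045}, {"jaw": 0.7, "translation": [0, 0, -0.25], "twist": -0.09}, {"jaw": 0.7, "translation": [0, 0, -0.3], "twist": -0.135}, {"jaw": 0.7, "translation": [0, 0, -0.3], "twist": -0.18}, {"jaw": 0.7, "translation": [0, 0, -0.3], "twist": -0.225}]'

```text
time_s: 16.65
eef_pos: [0.468, 0.1028, 0.2098]
orientation: [179.9, 0.0, 131.2]
ft_force: [-0.2, 0.1, -0.7]
gripper_width: 0.0598
grasp_force: 0.0
```

Call:
jog_arm --targets '[{"jaw": 0.7, "translation": [0, 0, 0], "twist": -0.045}, {"jaw": 0.7, "translation": [0, 0, 0], "twist": -0.09}, {"jaw": 0.7, "translation": [0, 0, 0], "twist": -0.135}, {"jaw": 0.7, "translation": [0, 0, 0], "twist": -0.18}, {"jaw": 0.7, "translation": [0, 0, 0], "twist": -0.225}]'

```text
time_s: 17.15
eef_pos: [0.4672, 0.1027, 0.2086]
orientation: [180.0, -0.1, 171.7]
ft_force: [-0.3, -0.7, -0.3]
gripper_width: 0.0598
grasp_force: 0.0
```

Run:
```python
from h import *
c=bot.camera("wrist"); cv2.imwrite("pics/w5.png",c["frame"]); jog((.54,.105,.2),180)
for n,X in dict(L=(.572,.15,.082),S=(.574,.065,.058),h=(.47,.103,.071)).items(): print(n,proj(c,X))
```

```text
t 17.2 tcp [0.467 0.103 0.209] yaw 171.9 shift [-0.239  0.042  0.028] twist -0.04509313479285753
L (np.float64(312.267599135125), np.float64(277.27707917056205))
S (np.float64(230.65510411651528), np.float64(275.71782965836667))
h (np.float64(251.3850773922785), np.float64(184.09510811423348))
```

View pics/w5.png

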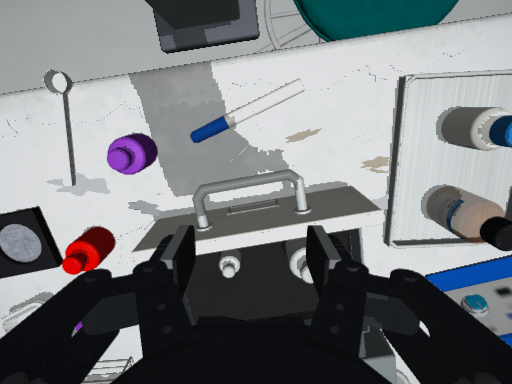

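The drawer is out (bar at row 183). The small knob is at (229,265) and the large one at (303,263), both clear of the cabinet. Next I go above the large weight.

Call:
jog_arm --targets '[{"jaw": 0.7, "translation": [-0.15, 0.1, 0], "twist": -0.02}, {"jaw": 0.7, "translation": [-0.3, 0.2, 0], "twist": -0.045}, {"jaw": 0.7, "translation": [-0.3, 0.2, 0.1], "twist": -0.045}, {"jaw": 0.7, "translation": [-0.3, 0.2, 0.16], "twist": -0.045}, {"jaw": 0.7, "translation": [-0.3, 0.2, 0.16], "twist": -0.045}]'

```text
time_s: 17.7
eef_pos: [0.5632, 0.1482, 0.1574]
orientation: [-180.0, -0.4, 179.3]
ft_force: [0.2, 0.6, -0.6]
gripper_width: 0.0599
grasp_force: 0.0
```

Run:
```python
from h import *
c=bot.camera("wrist"); cv2.imwrite("pics/w6.png",c["frame"]); jog((.564,.15,.06),180)
for n,X in dict(L=(.564,.15,.082),S=(.566,.065,.058)).items(): print(n,proj(c,X))
g=cv2.cvtColor(c["frame"],cv2.COLOR_BGR2GRAY); h=cv2.HoughCircles(cv2.GaussianBlur(g,(3,3),0),cv2.HOUGH_GRADIENT,1,20,param1=100,param2=18,minRadius=6,maxRadius=40)
for q in h[0]:
  if 100<q[0]<360 and q[1]<320: print(q,ray(c,q[:2],.082),ray(c,q[:2],.058))
```

```text
t 17.8 tcp [0.564 0.148 0.159] yaw 179.4 shift [-0.001  0.006  0.331] twist -0.0035758958068806616
L (np.float64(253.51259447762166), np.float64(205.32184664773993))
S (np.float64(149.6528899234707), np.float64(198.7534308042519))
[221.5  93.5  36. ] [0.48547416 0.12944588 0.082     ] [0.48447329 0.12711599 0.058     ]
[253.5 201.5  23.3] [0.56103056 0.15001339 0.082     ] [0.56927911 0.15020132 0.058     ]
[139.5  97.5  35. ] [0.48741617 0.07496578 0.082     ] [0.48665303 0.06596658 0.058     ]
[347.5 156.5  33.8] [0.5284237  0.21615918 0.082     ] [0.53268061 0.22444452 0.058     ]
[160.5 192.5  13.8] [0.5534142  0.08250014 0.082     ] [0.56073038 0.07442328 0.058     ]
```

View pics/w6.png

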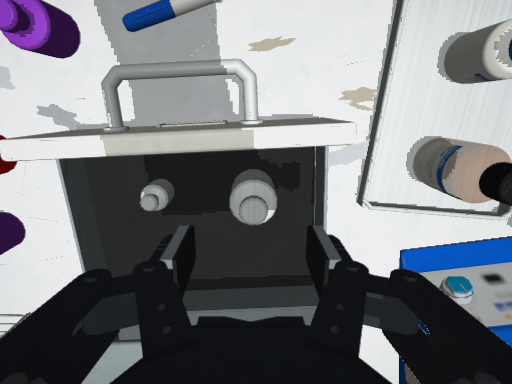

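The large knob is at (253,211) and the small one at (150,202), giving (0.568, 0.150) and (0.569, 0.065). I'll descend on the large cylinder.

Call:
jog_arm --targets '[{"jaw": 0.7, "translation": [-0.015, 0.005, 0.06], "twist": -0.004}, {"jaw": 0.7, "translation": [-0.015, 0.005, 0.13], "twist": -0.004}, {"jaw": 0.7, "translation": [-0.015, 0.005, 0.2], "twist": -0.004}, {"jaw": 0.7, "translation": [-0.015, 0.005, 0.27], "twist": -0.004}, {"jaw": 0.7, "translation": [-0.015, 0.005, 0.33], "twist": -0.004}]'

```text
time_s: 18.25
eef_pos: [0.5708, 0.1496, 0.0628]
orientation: [180.0, 0.1, -179.9]
ft_force: [-0.3, -0.4, 0.3]
gripper_width: 0.0596
grasp_force: 0.0
```

Call:
jog_arm --targets '[{"jaw": 0.6, "translation": [0, 0, 0], "twist": 0}, {"jaw": 0.4, "translation": [0, 0, 0], "twist": 0}, {"jaw": 0.25, "translation": [0, 0, 0], "twist": 0}, {"jaw": 0.25, "translation": [0, 0, 0], "twist": 0}, {"jaw": 0.25, "translation": [0, 0, 0], "twist": 0}]'

```text
time_s: 18.75
eef_pos: [0.5713, 0.1497, 0.0636]
orientation: [180.0, 0.1, -179.9]
ft_force: [-0.7, -0.1, 1.9]
gripper_width: 0.0377
grasp_force: 61.3
```

Call:
jog_arm --targets '[{"jaw": 0.25, "translation": [0, 0, -0.02], "twist": 0}, {"jaw": 0.25, "translation": [0, 0, -0.06], "twist": 0}, {"jaw": 0.25, "translation": [0, 0, -0.06], "twist": 0}]'

```text
time_s: 19.05
eef_pos: [0.5716, 0.1497, 0.0819]
orientation: [180.0, 0.2, -179.8]
ft_force: [1.4, -0.7, -4.9]
gripper_width: 0.0379
grasp_force: 61.0
```

Call:
jog_arm --targets '[{"jaw": 0.25, "translation": [0, 0, -0.1], "twist": 0}, {"jaw": 0.25, "translation": [0, 0, -0.22], "twist": 0}, {"jaw": 0.25, "translation": [0, 0, -0.28], "twist": 0}, {"jaw": 0.25, "translation": [0, 0, -0.28], "twist": 0}]'

```text
time_s: 19.45
eef_pos: [0.5732, 0.1499, 0.1679]
orientation: [179.9, 0.4, -179.8]
ft_force: [1.4, -0.2, -4.2]
gripper_width: 0.0374
grasp_force: 62.3
```

Call:
jog_arm --targets '[{"jaw": 0.25, "translation": [0.01, -0.08, 0], "twist": 0}, {"jaw": 0.25, "translation": [0.03, -0.2, 0], "twist": 0}, {"jaw": 0.25, "translation": [0.05, -0.33, 0], "twist": 0}, {"jaw": 0.25, "translation": [0.07, -0.46, 0], "twist": 0}, {"jaw": 0.25, "translation": [0.09, -0.58, 0], "twist": 0}]'

```text
time_s: 19.95
eef_pos: [0.5421, -0.0259, 0.1623]
orientation: [180.0, -0.2, -179.8]
ft_force: [0.4, 0.7, -4.3]
gripper_width: 0.0376
grasp_force: 62.3
```

Call:
jog_arm --targets '[{"jaw": 0.25, "translation": [0.02, -0.13, 0], "twist": 0}, {"jaw": 0.25, "translation": [0.03, -0.26, 0], "twist": 0}, {"jaw": 0.25, "translation": [0.05, -0.39, 0], "twist": 0}, {"jaw": 0.25, "translation": [0.07, -0.52, 0], "twist": 0}, {"jaw": 0.25, "translation": [0.075, -0.58, 0], "twist": 0}]'

```text
time_s: 20.45
eef_pos: [0.5201, -0.2013, 0.1623]
orientation: [-180.0, -0.1, 180.0]
ft_force: [0.3, 0.0, -5.1]
gripper_width: 0.0378
grasp_force: 62.4
```

Call:
jog_arm --targets '[{"jaw": 0.25, "translation": [0, 0, 0], "twist": 0}, {"jaw": 0.25, "translation": [0, 0, 0.1], "twist": 0}, {"jaw": 0.25, "translation": [0, 0, 0.16], "twist": 0}, {"jaw": 0.25, "translation": [0, 0, 0.16], "twist": 0}, {"jaw": 0.25, "translation": [0, 0, 0.16], "twist": 0}]'

```text
time_s: 20.95
eef_pos: [0.5209, -0.1975, 0.1152]
orientation: [179.9, -0.1, -179.8]
ft_force: [0.4, 0.2, -4.3]
gripper_width: 0.0378
grasp_force: 62.4
```

Run:
```python
from h import *
c=bot.camera("wrist"); cv2.imwrite("pics/w7.png",c["frame"]); jog((.5224,-.1988,.0506),180)
for n,X in dict(RL=(.5224,-.1988,.012),RS=(.5272,-.2704,.012)).items(): print(n,proj(c,X))
s=bot.state()['eef_pos']; print(proj(c,s+[0,0,.0185]), proj(c,s-[0,0,.0436]))
```

```text
t 21.0 tcp [ 0.522 -0.198  0.116] yaw -179.8 shift [-0.001 -0.002  0.219] twist 0.0010841888049463301
RL (np.float64(249.05888507830053), np.float64(194.1123159653491))
RS (np.float64(163.27423741519624), np.float64(199.2936303742671))
(np.float64(250.10147509868335), np.float64(284.14219833836194)) (np.float64(249.9887013606394), np.float64(223.23395111730713))
```

View pics/w7.png

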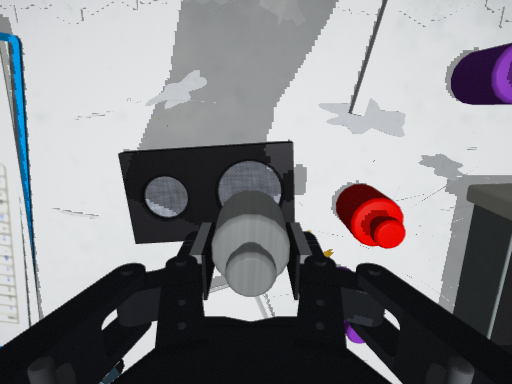

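The knob top at (250,275) shows the weight 3–4 mm nearer the robot than the TCP. The recess centres are at (249,193) and (165,197), as predicted. I'll shift +4 mm and lower.

Call:
jog_arm --targets '[{"jaw": 0.25, "translation": [-0.014, -0.002, 0.04], "twist": 0}, {"jaw": 0.25, "translation": [-0.014, -0.002, 0.09], "twist": 0}, {"jaw": 0.25, "translation": [-0.014, -0.002, 0.14], "twist": 0}, {"jaw": 0.25, "translation": [-0.014, -0.002, 0.17], "twist": 0}, {"jaw": 0.25, "translation": [-0.014, -0.002, 0.19], "twist": 0}]'

```text
time_s: 21.5
eef_pos: [0.5262, -0.1991, 0.0586]
orientation: [180.0, -0.0, -179.8]
ft_force: [0.2, 0.5, -4.0]
gripper_width: 0.0376
grasp_force: 62.3
```

Call:
jog_arm --targets '[{"jaw": 0.25, "translation": [0, 0, 0.007], "twist": 0}, {"jaw": 0.25, "translation": [0, 0, 0.014], "twist": 0}, {"jaw": 0.25, "translation": [0, 0, 0.02], "twist": 0}, {"jaw": 0.25, "translation": [0, 0, 0.02], "twist": 0}, {"jaw": 0.25, "translation": [0, 0, 0.02], "twist": 0}]'

```text
time_s: 22.0
eef_pos: [0.5262, -0.1994, 0.0536]
orientation: [-180.0, 0.0, -179.9]
ft_force: [0.5, 0.4, -5.0]
gripper_width: 0.0379
grasp_force: 62.3
```

Call:
jog_arm --targets '[{"jaw": 0.25, "translation": [0, 0, 0.005], "twist": 0}, {"jaw": 0.25, "translation": [0, 0, 0.01], "twist": 0}, {"jaw": 0.25, "translation": [0, 0, 0.012], "twist": 0}, {"jaw": 0.25, "translation": [0, 0, 0.012], "twist": 0}]'

```text
time_s: 22.4
eef_pos: [0.5263, -0.1994, 0.0506]
orientation: [-180.0, 0.0, -179.8]
ft_force: [-2.4, 2.2, 5.2]
gripper_width: 0.0381
grasp_force: 63.3
```

Call:
jog_arm --targets '[{"jaw": 0.4, "translation": [0, 0, 0], "twist": 0}, {"jaw": 0.7, "translation": [0, 0, 0], "twist": 0}, {"jaw": 0.7, "translation": [0, 0, 0], "twist": 0}, {"jaw": 0.7, "translation": [0, 0, -0.1], "twist": 0}, {"jaw": 0.7, "translation": [0, 0, -0.25], "twist": 0}]'

```text
time_s: 22.9
eef_pos: [0.5237, -0.1981, 0.1223]
orientation: [179.8, -0.3, -179.9]
ft_force: [1.1, -0.2, 0.6]
gripper_width: 0.0601
grasp_force: 0.0
```

Call:
jog_arm --targets '[{"jaw": 0.7, "translation": [0, 0, -0.11], "twist": 0}, {"jaw": 0.7, "translation": [-0.02, 0.1, -0.11], "twist": 0}, {"jaw": 0.7, "translation": [-0.05, 0.26, -0.11], "twist": 0}, {"jaw": 0.7, "translation": [-0.08, 0.42, -0.11], "twist": 0}, {"jaw": 0.7, "translation": [-0.1, 0.58, -0.11], "twist": 0}]'

```text
time_s: 23.4
eef_pos: [0.5566, -0.0238, 0.1581]
orientation: [-180.0, 0.1, -179.9]
ft_force: [0.3, 0.3, 0.6]
gripper_width: 0.0598
grasp_force: 0.0
```

Call:
jog_arm --targets '[{"jaw": 0.7, "translation": [-0.02, 0.15, 0], "twist": 0}, {"jaw": 0.7, "translation": [-0.043, 0.3, 0], "twist": 0}, {"jaw": 0.7, "translation": [-0.043, 0.3, 0.05], "twist": 0}, {"jaw": 0.6, "translation": [-0.043, 0.3, 0.1], "twist": 0}, {"jaw": 0.6, "translation": [-0.043, 0.3, 0.1], "twist": 0}]'

```text
time_s: 23.9
eef_pos: [0.5667, 0.0656, 0.1255]
orientation: [180.0, -0.2, -179.8]
ft_force: [-0.6, -0.3, -0.8]
gripper_width: 0.0514
grasp_force: 0.0
```

Run:
```python
from h import *
c=bot.camera("wrist"); cv2.imwrite("pics/w8.png",c["frame"]); jog((.569,.065,.052),180)
print(proj(c,(.569,.065,.058)),proj(c,(.569,.075,.058)),proj(c,(.579,.065,.058)))
```

```text
t 23.9 tcp [0.567 0.065 0.127] yaw -179.8 shift [-0.006 -0.     0.249] twist 0.0009729943407655305
(np.float64(250.20420001268528), np.float64(210.7383341694701)) (np.float64(264.2797267451362), np.float64(210.79730425637504)) (np.float64(250.14201264768909), np.float64(223.7483424743657))
```

View pics/w8.png

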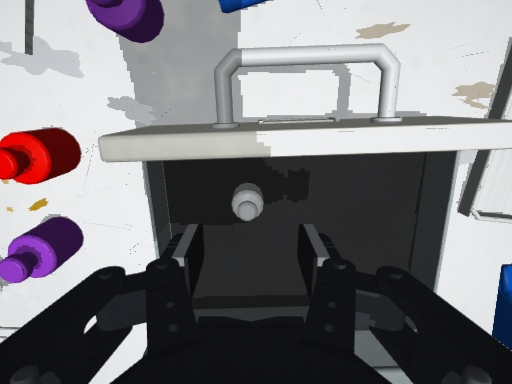

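The small knob is at (247,211), giving (0.569, 0.063). I'll descend and grip.

Call:
jog_arm --targets '[{"jaw": 0.6, "translation": [-0.008, -0.006, 0.06], "twist": 0}, {"jaw": 0.6, "translation": [-0.008, -0.006, 0.12], "twist": 0}, {"jaw": 0.6, "translation": [-0.008, -0.006, 0.18], "twist": 0}, {"jaw": 0.6, "translation": [-0.008, -0.006, 0.23], "twist": 0}, {"jaw": 0.6, "translation": [-0.008, -0.006, 0.25], "twist": 0}]'

```text
time_s: 24.45
eef_pos: [0.5703, 0.0626, 0.0519]
orientation: [180.0, -0.1, -179.9]
ft_force: [0.2, 0.3, -0.2]
gripper_width: 0.0512
grasp_force: 0.0
```

Call:
jog_arm --targets '[{"jaw": 0.4, "translation": [0, 0, 0], "twist": 0}, {"jaw": 0.3, "translation": [0, 0, 0], "twist": 0}, {"jaw": 0.15, "translation": [0, 0, 0], "twist": 0}, {"jaw": 0.1, "translation": [0, 0, 0], "twist": 0}, {"jaw": 0.1, "translation": [0, 0, 0], "twist": 0}]'

```text
time_s: 24.95
eef_pos: [0.5718, 0.063, 0.054]
orientation: [-180.0, 0.1, -179.9]
ft_force: [-0.9, -0.7, 4.8]
gripper_width: 0.0219
grasp_force: 59.3
```

Call:
jog_arm --targets '[{"jaw": 0.1, "translation": [0, 0, -0.05], "twist": 0}, {"jaw": 0.1, "translation": [0, 0, -0.15], "twist": 0}, {"jaw": 0.1, "translation": [0, 0, -0.3], "twist": 0}, {"jaw": 0.1, "translation": [0, 0, -0.35], "twist": 0}, {"jaw": 0.1, "translation": [0, 0, -0.35], "twist": 0}]'

```text
time_s: 25.45
eef_pos: [0.573, 0.0632, 0.1608]
orientation: [180.0, 0.4, -179.8]
ft_force: [-0.4, 0.3, -0.6]
gripper_width: 0.0218
grasp_force: 59.0
```

Call:
jog_arm --targets '[{"jaw": 0.1, "translation": [0.01, -0.08, 0], "twist": 0}, {"jaw": 0.1, "translation": [0.03, -0.2, 0], "twist": 0}, {"jaw": 0.1, "translation": [0.05, -0.33, 0], "twist": 0}, {"jaw": 0.1, "translation": [0.07, -0.46, 0], "twist": 0}, {"jaw": 0.1, "translation": [0.08, -0.58, 0], "twist": 0}]'

```text
time_s: 25.95
eef_pos: [0.5448, -0.1118, 0.1552]
orientation: [179.9, -0.2, -179.8]
ft_force: [0.8, 0.1, -0.9]
gripper_width: 0.0219
grasp_force: 59.0
```

Call:
jog_arm --targets '[{"jaw": 0.1, "translation": [0.02, -0.13, 0], "twist": 0}, {"jaw": 0.1, "translation": [0.04, -0.26, 0], "twist": 0}, {"jaw": 0.1, "translation": [0.05, -0.39, 0], "twist": 0}, {"jaw": 0.1, "translation": [0.06, -0.5, 0], "twist": 0}, {"jaw": 0.1, "translation": [0.06, -0.53, 0], "twist": 0}]'

```text
time_s: 26.45
eef_pos: [0.5281, -0.2725, 0.1554]
orientation: [180.0, -0.1, 179.9]
ft_force: [-0.2, 0.4, -1.1]
gripper_width: 0.022
grasp_force: 59.1
```

Call:
jog_arm --targets '[{"jaw": 0.1, "translation": [0, 0, 0.05], "twist": 0}, {"jaw": 0.1, "translation": [0, 0, 0.1], "twist": 0}, {"jaw": 0.1, "translation": [0, 0, 0.16], "twist": 0}, {"jaw": 0.1, "translation": [0, 0, 0.16], "twist": 0}, {"jaw": 0.1, "translation": [0, 0, 0.16], "twist": 0}]'

```text
time_s: 26.95
eef_pos: [0.5285, -0.2679, 0.1079]
orientation: [179.9, -0.2, -179.7]
ft_force: [0.4, 0.1, -0.7]
gripper_width: 0.0217
grasp_force: 59.1
```

Run:
```python
from h import *
c=bot.camera("wrist"); cv2.imwrite("pics/w9.png",c["frame"]); jog((.530,-.270,.041),180)
for n,X in dict(RL=(.5224,-.1988,.069),RS=(.5272,-.2704,.012)).items(): print(n,proj(c,X))
s=bot.state()['eef_pos']; print(proj(c,s+[0,0,.004]))
```

```text
t 27.0 tcp [ 0.529 -0.269  0.109] yaw -179.8 shift [-0.002 -0.005  0.227] twist 0.0013224108893875079
RL (np.float64(364.9928421435069), np.float64(215.21279345803944))
RS (np.float64(247.45632202697533), np.float64(193.72728751543633))
(np.float64(249.6455512880584), np.float64(264.5812685933748))
```

View pics/w9.png

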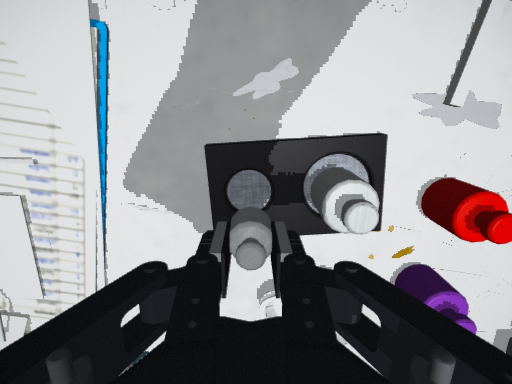

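The large weight stands in its recess (knob at (360,217), base inside the felt circle). The small recess is at (249,191) and the held knob at (251,255), so the weight sits 4 mm short of the TCP. I'll lower it.

Call:
jog_arm --targets '[{"jaw": 0.1, "translation": [-0.004, -0.003, 0.05], "twist": 0}, {"jaw": 0.1, "translation": [-0.004, -0.003, 0.1], "twist": 0}, {"jaw": 0.1, "translation": [-0.004, -0.003, 0.15], "twist": 0}, {"jaw": 0.1, "translation": [-0.004, -0.003, 0.18], "twist": 0}, {"jaw": 0.1, "translation": [-0.004, -0.003, 0.2], "twist": 0}]'

```text
time_s: 27.5
eef_pos: [0.5297, -0.2703, 0.0478]
orientation: [179.9, -0.1, -179.9]
ft_force: [0.5, 0.4, -0.2]
gripper_width: 0.0219
grasp_force: 59.1
```

Call:
jog_arm --targets '[{"jaw": 0.1, "translation": [0, 0, 0.006], "twist": 0}, {"jaw": 0.1, "translation": [0, 0, 0.012], "twist": 0}, {"jaw": 0.1, "translation": [0, 0, 0.018], "twist": 0}, {"jaw": 0.1, "translation": [0, 0, 0.018], "twist": 0}, {"jaw": 0.1, "translation": [0, 0, 0.018], "twist": 0}]'

```text
time_s: 28.0
eef_pos: [0.5309, -0.2711, 0.0446]
orientation: [-180.0, 0.0, -179.8]
ft_force: [0.6, -0.1, -1.7]
gripper_width: 0.0218
grasp_force: 59.1
```

Call:
jog_arm --targets '[{"jaw": 0.1, "translation": [0, 0.002, 0.005], "twist": 0}, {"jaw": 0.1, "translation": [0, 0.002, 0.01], "twist": 0}, {"jaw": 0.1, "translation": [0, 0.002, 0.013], "twist": 0}, {"jaw": 0.1, "translation": [0, 0.002, 0.013], "twist": 0}]'

```text
time_s: 28.4
eef_pos: [0.5308, -0.2703, 0.041]
orientation: [-180.0, 0.0, -179.8]
ft_force: [-0.5, 0.5, 3.9]
gripper_width: 0.0218
grasp_force: 59.6
```

Call:
jog_arm --targets '[{"jaw": 0.3, "translation": [0, 0, 0], "twist": 0}, {"jaw": 0.5, "translation": [0, 0, 0], "twist": 0}, {"jaw": 0.5, "translation": [0, 0, 0], "twist": 0}, {"jaw": 0.5, "translation": [0, 0, -0.08], "twist": 0}, {"jaw": 0.5, "translation": [0, 0, -0.2], "twist": 0}]'

```text
time_s: 28.9
eef_pos: [0.5284, -0.2689, 0.0981]
orientation: [179.8, -0.3, -179.9]
ft_force: [0.4, -0.1, 0.1]
gripper_width: 0.0424
grasp_force: 0.0
```

Call:
jog_arm --targets '[{"jaw": 0.5, "translation": [0, 0, -0.16], "twist": 0}, {"jaw": 0.5, "translation": [0, 0.05, -0.3], "twist": 0}, {"jaw": 0.5, "translation": [0, 0.11, -0.3], "twist": 0}, {"jaw": 0.5, "translation": [0, 0.11, -0.3], "twist": 0}, {"jaw": 0.5, "translation": [0, 0.11, -0.3], "twist": 0}]'

```text
time_s: 29.4
eef_pos: [0.5298, -0.2367, 0.189]
orientation: [180.0, -0.1, -179.8]
ft_force: [0.1, 0.6, -0.9]
gripper_width: 0.0426
grasp_force: 0.0
```

Run:
```python
from h import *
c=bot.camera("wrist"); cv2.imwrite("pics/w10.png",cv2.resize(c["frame"][100:300,120:380],None,fx=3,fy=3)); jog((.466,.103,.19),90)
d=np.array([.524-.526,-.199+.27]); 
for n,X in dict(RL=(.5224,-.1988,.069),RS=(.5255,-.2695,.045),RLf=(.5224,-.1988,.012),RSf=(.5255,-.2695,.012)).items(): p=proj(c,X); print(n,(p[0]-120)*3,(p[1]-100)*3)
```

```text
t 29.4 tcp [ 0.53  -0.237  0.189] yaw -179.8 shift [ 0.209  1.134 -0.003] twist -0.499074355885491
RL 521.5012225733085 236.22663081612276
RS 289.981071721221 225.77367528862825
RLf 497.7665900901627 195.8494632827418
RSf 300.43043469811613 203.5425894967225
```

View pics/w10.png

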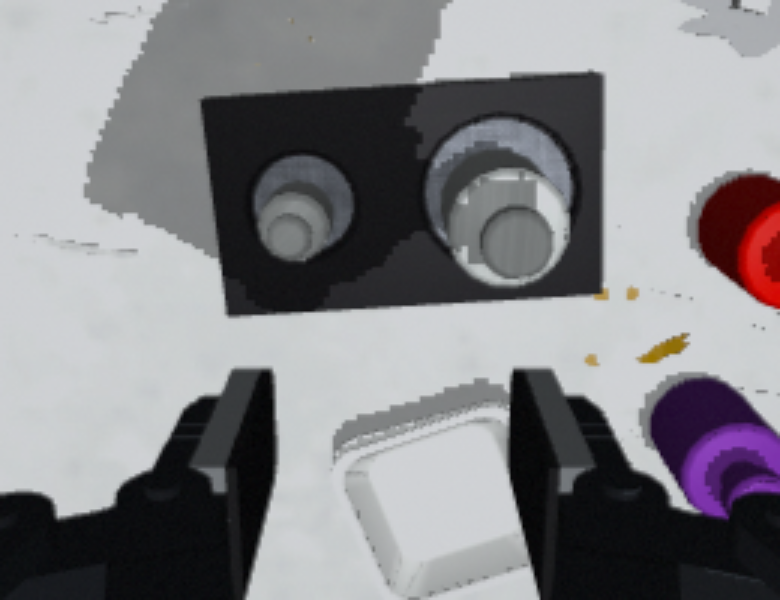

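Both weights stand inside their felt circles: the small knob at crop (289,236) and the large at (517,241), each within about 4 mm of centre. Next I push the drawer home, with closed fingers against the front of the bar.

Call:
jog_arm --targets '[{"jaw": 0.2, "translation": [0.05, 0.15, 0], "twist": 0}, {"jaw": 0, "translation": [0.1, 0.3, 0], "twist": 0}, {"jaw": 0, "translation": [0.15, 0.45, 0], "twist": 0}, {"jaw": 0, "translation": [0.2, 0.6, 0], "twist": 0}, {"jaw": 0, "translation": [0.25, 0.74, 0], "twist": 0}]'

```text
time_s: 29.95
eef_pos: [0.4532, -0.0143, 0.1885]
orientation: [180.0, -0.2, -179.9]
ft_force: [-0.1, 1.3, -0.5]
gripper_width: -0.0002
grasp_force: 0.0
```

Call:
jog_arm --targets '[{"jaw": 0, "translation": [0.05, 0.15, 0], "twist": 0}, {"jaw": 0, "translation": [0.1, 0.3, 0], "twist": 0}, {"jaw": 0, "translation": [0.13, 0.39, 0], "twist": 0}, {"jaw": 0, "translation": [0.13, 0.39, 0.1], "twist": 0}, {"jaw": 0, "translation": [0.13, 0.39, 0.2], "twist": 0}]'

```text
time_s: 30.45
eef_pos: [0.4157, 0.102, 0.1292]
orientation: [-180.0, 0.0, -179.7]
ft_force: [-0.4, 0.5, -0.4]
gripper_width: -0.0002
grasp_force: 0.0
```

Call:
jog_arm --targets '[{"jaw": 0, "translation": [0, 0, 0.1], "twist": 0}, {"jaw": 0, "translation": [0, 0, 0.19], "twist": 0}, {"jaw": 0, "translation": [0, 0, 0.19], "twist": 0}, {"jaw": 0, "translation": [0, 0, 0.19], "twist": 0}]'

```text
time_s: 30.85
eef_pos: [0.4146, 0.101, 0.0724]
orientation: [-180.0, -0.2, -179.9]
ft_force: [0.8, -0.3, -0.2]
gripper_width: -0.0002
grasp_force: 0.0
```

Call:
jog_arm --targets '[{"jaw": 0, "translation": [-0.04, 0, 0], "twist": 0}, {"jaw": 0, "translation": [-0.08, 0, 0], "twist": 0}, {"jaw": 0, "translation": [-0.12, 0, 0], "twist": 0}, {"jaw": 0, "translation": [-0.16, 0, 0], "twist": 0}, {"jaw": 0, "translation": [-0.2, 0, 0], "twist": 0}]'

```text
time_s: 31.35
eef_pos: [0.4765, 0.1018, 0.0735]
orientation: [180.0, -0.0, -179.8]
ft_force: [-3.1, -0.6, 1.5]
gripper_width: -0.0004
grasp_force: 1.4
```

Call:
jog_arm --targets '[{"jaw": 0, "translation": [-0.04, 0, 0], "twist": 0}, {"jaw": 0, "translation": [-0.08, 0, 0], "twist": 0}, {"jaw": 0, "translation": [-0.12, 0, 0], "twist": 0}, {"jaw": 0, "translation": [-0.16, 0, 0], "twist": 0}, {"jaw": 0, "translation": [-0.2, 0, 0], "twist": 0}]'

```text
time_s: 31.85
eef_pos: [0.5364, 0.1019, 0.0731]
orientation: [180.0, -0.0, -179.8]
ft_force: [-2.3, 1.4, 0.4]
gripper_width: -0.0001
grasp_force: 1.4
```

Call:
jog_arm --targets '[{"jaw": 0, "translation": [-0.04, 0, 0], "twist": 0}, {"jaw": 0, "translation": [-0.08, 0, 0], "twist": 0}, {"jaw": 0, "translation": [-0.12, 0, 0], "twist": 0}, {"jaw": 0, "translation": [-0.14, 0, 0], "twist": 0}, {"jaw": 0, "translation": [-0.16, 0, 0], "twist": 0}]'

```text
time_s: 32.35
eef_pos: [0.5845, 0.1018, 0.0734]
orientation: [-180.0, 0.0, -179.9]
ft_force: [-2.8, 2.0, -0.2]
gripper_width: 0.0002
grasp_force: 1.2
```

Continue until it stops.

Call:
jog_arm --targets '[{"jaw": 0, "translation": [-0.01, 0, 0], "twist": 0}, {"jaw": 0, "translation": [-0.02, 0, 0], "twist": 0}, {"jaw": 0, "translation": [-0.03, 0, 0], "twist": 0}, {"jaw": 0, "translation": [-0.04, 0, 0], "twist": 0}]'

```text
time_s: 32.75
eef_pos: [0.5957, 0.1019, 0.0734]
orientation: [-180.0, -0.0, -179.8]
ft_force: [-2.5, 1.9, 0.9]
gripper_width: 0.0004
grasp_force: 1.1
```

Call:
jog_arm --targets '[{"jaw": 0, "translation": [-0.01, 0, 0], "twist": 0}, {"jaw": 0, "translation": [-0.015, 0, 0], "twist": 0}, {"jaw": 0, "translation": [-0.015, 0, 0], "twist": 0}]'

```text
time_s: 33.05
eef_pos: [0.5983, 0.1019, 0.0731]
orientation: [-180.0, -0.2, -179.8]
ft_force: [-6.1, 0.7, 4.1]
gripper_width: 0.0002
grasp_force: 3.1
```

Call:
jog_arm --targets '[{"jaw": 0, "translation": [-0.005, 0, 0], "twist": 0}, {"jaw": 0, "translation": [-0.01, 0, 0], "twist": 0}, {"jaw": 0, "translation": [-0.01, 0, 0], "twist": 0}]'

```text
time_s: 33.35
eef_pos: [0.5985, 0.1019, 0.0728]
orientation: [-180.0, -0.6, -179.8]
ft_force: [-12.1, 0.6, 8.2]
gripper_width: 0.0001
grasp_force: 5.9
```

The drawer is home: the bar has stopped, with 12 N of push. Now I fetch the amber bottle.

Call:
jog_arm --targets '[{"jaw": 0, "translation": [0.06, 0, 0], "twist": 0}, {"jaw": 0, "translation": [0.12, 0, 0], "twist": 0}, {"jaw": 0, "translation": [0.12, 0, -0.1], "twist": 0}, {"jaw": 0, "translation": [0.12, 0, -0.25], "twist": 0}, {"jaw": 0, "translation": [0.12, 0, -0.37], "twist": 0}]'

```text
time_s: 33.85
eef_pos: [0.5685, 0.1013, 0.1866]
orientation: [-179.9, 0.2, -179.9]
ft_force: [0.9, 0.0, 0.7]
gripper_width: 0.0001
grasp_force: 0.0
```

Call:
jog_arm --targets '[{"jaw": 0.3, "translation": [0.02, 0.15, 0], "twist": 0}, {"jaw": 0.6, "translation": [0.04, 0.3, 0], "twist": 0}, {"jaw": 0.75, "translation": [0.06, 0.45, 0], "twist": 0}, {"jaw": 0.75, "translation": [0.07, 0.6, 0], "twist": 0}, {"jaw": 0.75, "translation": [0.07, 0.76, 0], "twist": 0}]'

```text
time_s: 34.35
eef_pos: [0.5464, 0.3312, 0.1851]
orientation: [-180.0, 0.2, -179.9]
ft_force: [0.8, -0.2, -0.2]
gripper_width: 0.0638
grasp_force: 0.0
```

Call:
jog_arm --targets '[{"jaw": 0.75, "translation": [0, 0, 0], "twist": 0}, {"jaw": 0.75, "translation": [0, 0, 0], "twist": 0}]'

```text
time_s: 34.55
eef_pos: [0.5463, 0.3307, 0.1845]
orientation: [-180.0, 0.1, -179.7]
ft_force: [0.6, -0.6, -0.4]
gripper_width: 0.0644
grasp_force: 0.0
```

Run:
```python
from h import *
c=bot.camera("wrist"); cv2.imwrite("pics/w11.png",c["frame"]); jog((.547,.3315,.054),180)
print(proj(c,(.547,.3315,.095)),proj(c,(.458,.343,.082)))
f=c["frame"].astype(int); print(blobs((f[...,0]>f[...,2]+60)&(f[...,0]>110),150))
```

```text
t 34.6 tcp [0.546 0.33  0.184] yaw -179.8 shift [-0.002  0.007  0.435] twist 0.0009289974529559054
(np.float64(252.0463753895375), np.float64(198.05034722529604)) (np.float64(268.3576241025955), np.float64(78.34957674938825))
[(array([267.7,  73.7]), [250, 54, 37, 40, 1145]), (array([359., 251.]), [345, 241, 25, 20, 247]), (array([270.7, 257.8]), [230, 243, 81, 30, 1707])]
```

View pics/w11.png

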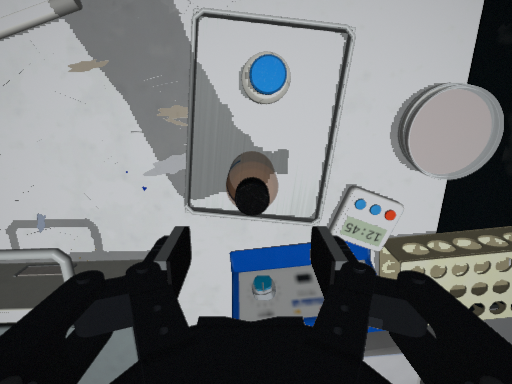

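Both bottles stand in the tray, caps at (267,74) white and (252,196) amber. I'll grip the amber bottle and carry it back.

Call:
jog_arm --targets '[{"jaw": 0.75, "translation": [-0.002, 0.005, 0.12], "twist": 0}, {"jaw": 0.75, "translation": [-0.002, 0.005, 0.24], "twist": 0}, {"jaw": 0.75, "translation": [-0.002, 0.005, 0.32], "twist": 0}, {"jaw": 0.75, "translation": [-0.002, 0.005, 0.38], "twist": 0}, {"jaw": 0.75, "translation": [-0.002, 0.005, 0.43], "twist": 0}]'

```text
time_s: 35.1
eef_pos: [0.5463, 0.3291, 0.054]
orientation: [-179.9, -0.0, -180.0]
ft_force: [0.1, -0.4, -0.3]
gripper_width: 0.0643
grasp_force: 0.0
```

Call:
jog_arm --targets '[{"jaw": 0.5, "translation": [0, 0, 0], "twist": 0}, {"jaw": 0.4, "translation": [0, 0, 0], "twist": 0}, {"jaw": 0.3, "translation": [0, 0, 0], "twist": 0}, {"jaw": 0.3, "translation": [0, 0, 0], "twist": 0}, {"jaw": 0.3, "translation": [0, 0, 0], "twist": 0}]'

```text
time_s: 35.6
eef_pos: [0.5467, 0.3316, 0.0562]
orientation: [180.0, 0.1, -179.8]
ft_force: [-0.7, -0.4, -0.2]
gripper_width: 0.0455
grasp_force: 61.4
```

Call:
jog_arm --targets '[{"jaw": 0.3, "translation": [0, 0, -0.08], "twist": 0}, {"jaw": 0.3, "translation": [0, 0, -0.2], "twist": 0}, {"jaw": 0.3, "translation": [0, 0, -0.3], "twist": 0}, {"jaw": 0.3, "translation": [0, 0, -0.32], "twist": 0}, {"jaw": 0.3, "translation": [0, 0, -0.32], "twist": 0}]'

```text
time_s: 36.1
eef_pos: [0.5473, 0.3319, 0.1531]
orientation: [179.9, 0.2, -179.8]
ft_force: [-0.6, -0.1, -1.0]
gripper_width: 0.0456
grasp_force: 61.7
```

Call:
jog_arm --targets '[{"jaw": 0.3, "translation": [0.01, -0.1, 0], "twist": 0}, {"jaw": 0.3, "translation": [0.03, -0.25, 0], "twist": 0}, {"jaw": 0.3, "translation": [0.05, -0.4, 0], "twist": 0}, {"jaw": 0.3, "translation": [0.06, -0.55, 0], "twist": 0}, {"jaw": 0.3, "translation": [0.07, -0.7, 0], "twist": 0}]'

```text
time_s: 36.6
eef_pos: [0.5235, 0.1195, 0.149]
orientation: [-180.0, -0.2, -179.8]
ft_force: [1.6, -0.3, -0.6]
gripper_width: 0.0456
grasp_force: 61.9
```

Call:
jog_arm --targets '[{"jaw": 0.3, "translation": [0.013, -0.12, 0], "twist": 0}, {"jaw": 0.3, "translation": [0.013, -0.21, 0], "twist": 0}, {"jaw": 0.3, "translation": [0.013, -0.21, 0.1], "twist": 0}, {"jaw": 0.3, "translation": [0.013, -0.21, 0.2], "twist": 0}, {"jaw": 0.3, "translation": [0.013, -0.21, 0.24], "twist": 0}]'

```text
time_s: 37.1
eef_pos: [0.5178, 0.0579, 0.0749]
orientation: [180.0, -0.5, -179.9]
ft_force: [-0.8, 1.0, -1.2]
gripper_width: 0.0454
grasp_force: 61.8
```

Call:
jog_arm --targets '[{"jaw": 0.3, "translation": [0, 0, 0.02], "twist": 0}, {"jaw": 0.3, "translation": [0, 0, 0.04], "twist": 0}, {"jaw": 0.3, "translation": [0, 0, 0.05], "twist": 0}, {"jaw": 0.3, "translation": [0, 0, 0.05], "twist": 0}]'

```text
time_s: 37.5
eef_pos: [0.5225, 0.0584, 0.0647]
orientation: [-180.0, 0.1, -179.8]
ft_force: [0.5, -0.2, -0.9]
gripper_width: 0.0455
grasp_force: 61.9
```

Call:
jog_arm --targets '[{"jaw": 0.3, "translation": [0, 0, 0.01], "twist": 0}, {"jaw": 0.3, "translation": [0, 0, 0.02], "twist": 0}, {"jaw": 0.3, "translation": [0, 0, 0.028], "twist": 0}, {"jaw": 0.3, "translation": [0, 0, 0.034], "twist": 0}, {"jaw": 0.3, "translation": [0, 0, 0.034], "twist": 0}]'

```text
time_s: 38.0
eef_pos: [0.5217, 0.0582, 0.0538]
orientation: [-180.0, -0.0, -179.8]
ft_force: [0.2, 0.6, -0.6]
gripper_width: 0.0456
grasp_force: 61.9
```

Call:
jog_arm --targets '[{"jaw": 0.3, "translation": [0, 0, 0], "twist": 0}]'

```text
time_s: 38.1
eef_pos: [0.522, 0.0582, 0.0541]
orientation: [180.0, -0.0, -179.9]
ft_force: [-0.0, 0.2, -0.5]
gripper_width: 0.0456
grasp_force: 61.9
```

Call:
jog_arm --targets '[{"jaw": 0.3, "translation": [0, 0, 0.004], "twist": 0}, {"jaw": 0.3, "translation": [0, 0, 0.008], "twist": 0}, {"jaw": 0.3, "translation": [0, 0, 0.008], "twist": 0}, {"jaw": 0.3, "translation": [0, 0, 0.008], "twist": 0}]'

```text
time_s: 38.5
eef_pos: [0.5223, 0.0582, 0.0522]
orientation: [-180.0, 0.0, -179.8]
ft_force: [-0.9, -0.1, 4.2]
gripper_width: 0.0456
grasp_force: 62.3
```

Call:
jog_arm --targets '[{"jaw": 0.5, "translation": [0, 0, 0], "twist": 0}, {"jaw": 0.75, "translation": [0, 0, 0], "twist": 0}, {"jaw": 0.75, "translation": [0, 0, 0], "twist": 0}, {"jaw": 0.75, "translation": [0, 0, -0.1], "twist": 0}, {"jaw": 0.75, "translation": [0, 0, -0.25], "twist": 0}]'

```text
time_s: 39.0
eef_pos: [0.5188, 0.0582, 0.1242]
orientation: [180.0, -0.5, -179.9]
ft_force: [0.7, 0.1, -0.1]
gripper_width: 0.0642
grasp_force: 0.0
```

Call:
jog_arm --targets '[{"jaw": 0.75, "translation": [0, 0, -0.15], "twist": 0}, {"jaw": 0.75, "translation": [0.03, 0.13, -0.15], "twist": 0}, {"jaw": 0.75, "translation": [0.06, 0.28, -0.15], "twist": 0}, {"jaw": 0.75, "translation": [0.09, 0.43, -0.15], "twist": 0}, {"jaw": 0.75, "translation": [0.12, 0.58, -0.15], "twist": 0}]'

```text
time_s: 39.5
eef_pos: [0.4851, 0.2335, 0.1717]
orientation: [180.0, 0.0, -179.9]
ft_force: [1.5, 1.0, 0.0]
gripper_width: 0.064
grasp_force: 0.0
```

Call:
jog_arm --targets '[{"jaw": 0.75, "translation": [0.03, 0.12, 0], "twist": 0}, {"jaw": 0.75, "translation": [0.06, 0.25, 0], "twist": 0}, {"jaw": 0.75, "translation": [0.095, 0.37, 0], "twist": 0}, {"jaw": 0.75, "translation": [0.095, 0.37, 0], "twist": 0}, {"jaw": 0.75, "translation": [0.095, 0.37, 0], "twist": 0}]'

```text
time_s: 40.0
eef_pos: [0.4562, 0.3434, 0.1712]
orientation: [-180.0, -0.0, -179.7]
ft_force: [-0.1, -0.0, 0.0]
gripper_width: 0.0635
grasp_force: 0.0
```

Run:
```python
from h import *
c=bot.camera("wrist"); jog((.458,.343,.0515),180)
f=c["frame"].astype(int)
for b in blobs((f[...,0]>f[...,2]+60)&(f[...,0]>110),150): print(b,ray(c,b[0],.082))
```

```text
t 40.0 tcp [0.457 0.343 0.171] yaw -179.8 shift [-0.005  0.002  0.399] twist 0.0009724371809132511
```

Call:
jog_arm --targets '[{"jaw": 0.75, "translation": [-0.002, 0, 0.1], "twist": 0}, {"jaw": 0.75, "translation": [-0.002, 0, 0.2], "twist": 0}, {"jaw": 0.75, "translation": [-0.002, 0, 0.28], "twist": 0}, {"jaw": 0.75, "translation": [-0.002, 0, 0.35], "twist": 0}, {"jaw": 0.75, "translation": [-0.002, 0, 0.397], "twist": 0}]'

```text
time_s: 40.55
eef_pos: [0.4569, 0.3409, 0.0508]
orientation: [-179.9, -0.1, -180.0]
ft_force: [-0.4, 0.6, 1.0]
gripper_width: 0.0637
grasp_force: 0.0
```

Call:
jog_arm --targets '[{"jaw": 0.5, "translation": [0, 0, 0], "twist": 0}, {"jaw": 0.4, "translation": [0, 0, 0], "twist": 0}, {"jaw": 0.3, "translation": [0, 0, 0], "twist": 0}, {"jaw": 0.25, "translation": [0, 0, 0], "twist": 0}, {"jaw": 0.25, "translation": [0, 0, 0], "twist": 0}]'

```text
time_s: 41.05
eef_pos: [0.4578, 0.3433, 0.0534]
orientation: [180.0, 0.1, -179.8]
ft_force: [-0.7, 0.3, -1.4]
gripper_width: 0.0392
grasp_force: 60.4
```

Call:
jog_arm --targets '[{"jaw": 0.25, "translation": [0, 0, -0.08], "twist": 0}, {"jaw": 0.25, "translation": [0, 0, -0.2], "twist": 0}, {"jaw": 0.25, "translation": [0, 0, -0.25], "twist": 0}, {"jaw": 0.25, "translation": [-0.03, -0.1, -0.25], "twist": 0}, {"jaw": 0.25, "translation": [-0.07, -0.23, -0.25], "twist": 0}]'

```text
time_s: 41.55
eef_pos: [0.4794, 0.2751, 0.1293]
orientation: [179.9, 0.2, -179.6]
ft_force: [0.7, -0.9, -1.9]
gripper_width: 0.0395
grasp_force: 60.8
```

Call:
jog_arm --targets '[{"jaw": 0.25, "translation": [-0.04, -0.13, 0], "twist": 0}, {"jaw": 0.25, "translation": [-0.08, -0.26, 0], "twist": 0}, {"jaw": 0.25, "translation": [-0.11, -0.37, 0], "twist": 0}, {"jaw": 0.25, "translation": [-0.137, -0.438, 0], "twist": 0}, {"jaw": 0.25, "translation": [-0.137, -0.438, 0.05], "twist": 0}]'

```text
time_s: 42.05
eef_pos: [0.5235, 0.1406, 0.1151]
orientation: [-180.0, 0.4, 179.9]
ft_force: [1.1, 0.6, -1.5]
gripper_width: 0.0394
grasp_force: 60.9
```

Call:
jog_arm --targets '[{"jaw": 0.25, "translation": [0, 0, 0.06], "twist": 0}, {"jaw": 0.25, "translation": [0, 0, 0.12], "twist": 0}, {"jaw": 0.25, "translation": [0, 0, 0.16], "twist": 0}, {"jaw": 0.25, "translation": [0, 0, 0.18], "twist": 0}, {"jaw": 0.25, "translation": [0, 0, 0.18], "twist": 0}]'

```text
time_s: 42.55
eef_pos: [0.5193, 0.1428, 0.058]
orientation: [-180.0, -0.1, -179.8]
ft_force: [-0.8, -0.3, -0.6]
gripper_width: 0.039
grasp_force: 60.9
```

Call:
jog_arm --targets '[{"jaw": 0.25, "translation": [0, 0, 0.008], "twist": 0}, {"jaw": 0.25, "translation": [0, 0, 0.015], "twist": 0}, {"jaw": 0.25, "translation": [0, 0, 0.021], "twist": 0}, {"jaw": 0.25, "translation": [0, 0, 0.025], "twist": 0}, {"jaw": 0.25, "translation": [0, 0, 0.025], "twist": 0}]'

```text
time_s: 43.05
eef_pos: [0.52, 0.1427, 0.0511]
orientation: [-180.0, -0.0, -179.9]
ft_force: [-0.7, 0.7, -0.5]
gripper_width: 0.0392
grasp_force: 60.9
```

Call:
jog_arm --targets '[{"jaw": 0.25, "translation": [0, 0, 0.004], "twist": 0}, {"jaw": 0.25, "translation": [0, 0, 0.008], "twist": 0}, {"jaw": 0.25, "translation": [0, 0, 0.008], "twist": 0}]'

```text
time_s: 43.35
eef_pos: [0.5204, 0.1429, 0.0506]
orientation: [-180.0, 0.0, -179.8]
ft_force: [-4.1, 0.5, 10.6]
gripper_width: 0.0394
grasp_force: 62.2
```

Call:
jog_arm --targets '[{"jaw": 0.4, "translation": [0, 0, 0], "twist": 0}, {"jaw": 0.75, "translation": [0, 0, 0], "twist": 0}, {"jaw": 0.75, "translation": [0, 0, 0], "twist": 0}, {"jaw": 0.75, "translation": [0, 0, -0.1], "twist": 0}, {"jaw": 0.75, "translation": [0, 0, -0.25], "twist": 0}]'

```text
time_s: 43.85
eef_pos: [0.5169, 0.1423, 0.1213]
orientation: [-179.9, -0.4, -179.9]
ft_force: [0.3, 0.2, -0.3]
gripper_width: 0.0643
grasp_force: 0.0
```

Call:
jog_arm --targets '[{"jaw": 0.75, "translation": [0, 0, -0.15], "twist": 0}, {"jaw": 0.75, "translation": [0.1, 0, -0.3], "twist": 0}, {"jaw": 0.75, "translation": [0.2, 0.1, -0.4], "twist": 0}, {"jaw": 0.75, "translation": [0.2, 0.25, -0.4], "twist": 0}, {"jaw": 0.75, "translation": [0.2, 0.25, -0.4], "twist": 0}]'

```text
time_s: 44.35
eef_pos: [0.4601, 0.2217, 0.246]
orientation: [179.8, 0.3, -179.5]
ft_force: [0.1, -1.2, -0.0]
gripper_width: 0.0641
grasp_force: 0.0
```

Run:
```python
from h import *
a=cv2.imread("pics/scene0.png"); c=bot.camera("scene"); b=c["frame"]
cv2.imwrite("pics/fin.png",cv2.resize(np.vstack([a[150:280,130:390],b[150:280,130:390]]),None,fx=2.3,fy=2.3))
def m(f):
    h=cv2.cvtColor(f,cv2.COLOR_BGR2HSV); w=np.zeros(f.shape[:2],bool); w[190:260,235:300]=1
    bl=w&(h[...,0]>95)&(h[...,0]<125)&(h[...,1]>120)&(h[...,2]>60); bk=w&(h[...,2]<45)
    return blobs(bl,15),blobs(bk,15)
print(m(a)); print(m(b)); print(bot.state()['time_s'])
```

```text
([(array([252.6, 226. ]), [247, 220, 12, 13, 134])], [(array([275.7, 204.2]), [271, 199, 10, 11, 98])])
([(array([252. , 225.9]), [247, 220, 11, 13, 130])], [(array([274.5, 203.9]), [270, 199, 10, 11, 95])])
44.4
```

View pics/fin.png

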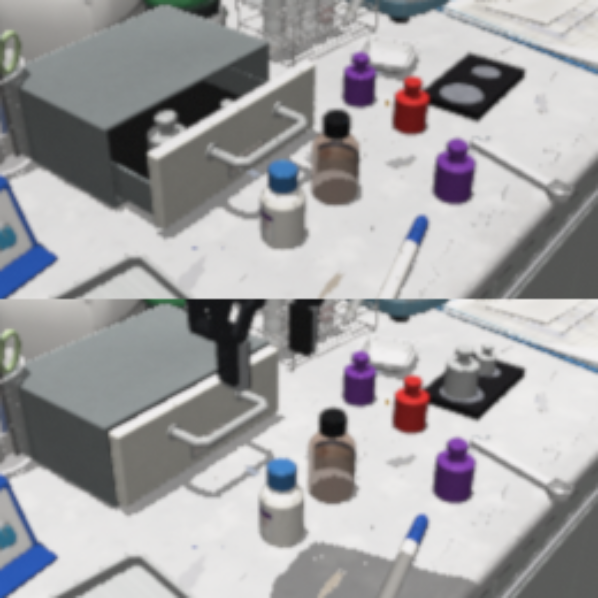

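The before and after views match. The caps are within 1 px of where they started, (252,226) and (275,204), the drawer is flush, and both weights stand in the plate. Handing in.

```bash
python3 -c "
from bench import bot
print(bot.close_job())"
```

```text
the job is handed in; nothing more can be done
None
```

I finished all the steps in order and handed the job in at 44 s of the 141 s limit: each weight stands in its own recess, the drawer is fully home, and both bottles are back upright within a few mm of their starting places; the hand-in did not return a verdict.

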